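# Fetch the spares tin from behind the cartons and restock the bay by height

### The arm

A 6-joint arm with a two-finger parallel gripper is mounted at the origin on the work surface. World frame = base frame: x ahead of the robot, y to its left, z up, the work surface at z = 0. Lengths are in mm, angles in degrees, forces in N, time in s.
With the tool pointing down it reaches from about 300 to 850 mm from the base axis. Payload 4.2 kg.
Tool frame: the origin (TCP) lies at the very end of the fingers, on their centre line; the grasp point (between the pads) lies 19 mm behind it (hold_point_z is the z of the grasp point in the tool frame, in mm); z points along the fingers, y is the direction in which the jaws open and shut (so a half turn about z gives the same grasp; the last joint's range is limited). The gripper opens to 91 mm and grips with 3 to 60 N. Pads are 32 mm wide; open, the fingers measure 118 mm over their backs; the gripper's body (76 mm by 178 mm) begins 60 mm behind the grasp point.
Start: joints at [-1.146, 18.312, 89.639, -0, 72.044, -1.146], TCP at [575.018, 0, 191.776] pointing down, gripper open.
Joint ranges: [-177.97, 177.97], [-48.28, 115.42], [12.27, 149.76], [-77.06, 257.06], [2.81, 150.46], [-146.56, 146.56]. Speed limits (degrees/s): [147.25, 147.25, 180, 180, 180, 180].

### API

Orientations are given as [roll, pitch, yaw] about the fixed x, y, z axes, in that order (R = Rz(yaw) Ry(pitch) Rx(roll)).
In Python, from workcell import state, grab_frame, job_done, hold_point_z gives the robot as it stands. The module is installed in compiled form; this text tells all that it offers.
- The arm moves only by the shell command python3 -m creep 'ROWS' [FORCE]. ROWS is JSON, a list of rows, each a list of 7 numbers: the closure, from 0 (fully open) to 1 (shut), then the shift along the tool's x, y, z in mm, then the turn, a rotation vector about the tool's x, y, z in degrees. A call has 1 to 5 rows; each row shifts and turns the commanded pose from where the row before left it, along the tool's axes as they then stand; what a row does not reach is not made up. A row lasts 1/8 s, in which the tool goes at most 62.5 mm and 10.7 degrees, less where a joint would pass 70% of its speed; a pose out of reach is approached as far as the arm can. A call is refused whole if a number of a shift passes 62.5 or a number of a turn 10.7, either way. A call with a gripper value outside its range is refused whole. The fingers move at their own pace and stop on an object; FORCE is the grip in N (left out, the last holds). Time passes only in rows, so rows that do not move let the fingers close. It gives the time, the measured TCP pose, the force and the opening at its end, in the units of the state.
- state(): the state, without advancing time (a new reading comes with each control period).
- grab_frame(name): name is "scene" or "side" or "wrist"; returns a dict with "frame" (400x640x3 uint8, red, green, blue), "fx", "fy", "cx", "cy" (pixels), "k1" (the pictures are not rectified: a ray, as slopes to the right and down, at radius r is drawn at 1 + k1 r^2 times it, then the intrinsics apply), "view" (4x4, takes a point from world to camera coordinates). Camera axes: x right, y down, z forward; pixel columns grow to the right and rows downward; lengths in mm; the calibration is good to about 2 mm. A picture is of the moment at which its call begins. There is no depth.
- job_done(): hands the job in, once; it reports no verdict.
The state is a dict: "time_s": time; "qpos": joint angles; "qvel": joint speeds; "effort": joint torques, N m; "ee_pos": TCP position; "ee_rot": TCP orientation; "force": force on the tool from outside, world axes, zero at the start; "torque": the same for the moment, N m; "gripper_width": finger opening in mm.
Only numpy, scipy, OpenCV 4.12 (cv2) and the standard library are available. Lean on these libraries where they do the work, as an engineer would, in place of code of your own. Each camera call takes 0.05 s, during which the arm holds its last target.

### The job

The flat tin with the red lid stands at the back of the stock bay behind three upright cartons: first clear all three cartons onto the black side mat, then put the tin, lid up, on the floor of the empty compartment of the open half-packed shipping carton. Then put the cartons back into the bay one at a time, straight and upright: first the tallest (blue) pushed snugly into the corner against the back stop and the side stop, next the middle one (orange) tight against it, and last the shortest (white) tight against the orange one, all three along the side stop. Never tip a carton over, and do not knock over the pen cup.

Things in the scene. Friction and masses are not known exactly. Their poses are not given: they have to be found in the camera images.
- carton_blue: small upright kraft-brown carton whose lid and upper band are blue: 45 (its x) x 56 (its y) x 106 tall, about 150 g, free to lift. Origin: centre of the underside, z up. It starts on the plywood of the bay in the row in front of the tin, its x within 0.1 rad of the bay's x. The tallest.
- carton_orange: small upright kraft-brown carton whose lid and upper band are orange: 45 (its x) x 56 (its y) x 96 tall, about 150 g, free to lift. Origin: centre of the underside, z up. It starts on the plywood of the bay in the row in front of the tin, its x within 0.1 rad of the bay's x. The middle one.
- carton_white: small upright kraft-brown carton whose lid and upper band are white: 45 (its x) x 56 (its y) x 86 tall, about 150 g, free to lift. Origin: centre of the underside, z up. It starts on the plywood of the bay in the row in front of the tin, its x within 0.1 rad of the bay's x. The shortest.
- tin: flat round steel tin with a red lid: diameter 57, 34 tall, about 140 g, free to lift. Origin: centre of the underside, z up. It starts on the bay's plywood near the back stop, the last in the row, with 25 mm or more of free plywood beside it on its +y side (bay axes); the tall cartons in front of it leave no room for a gripper's body.
- bay: fixed stock bay: plywood plate 240 (x) x 120 (y), 6 thick, with two low green stops whose tops are 21 above the bench (15 above the plywood). Origin: centre of the plate's underside, at bench level. The back stop runs along the edge at +x, its inner face at x = +112; the side stop runs along the edge at +y, its inner face at y = +52. The row of cartons runs along x; the sides at -x and -y are open. The corner is where the two stops meet.
- mat: fixed black rubber side mat lying on the bench, 250 (x) x 150 (y) x 4 thick. Origin: centre of its underside. A small yellow binder clip, 20 x 26 and 17 high, lies loose on it near the corner at about x = +111, y = +55; the rest is free.
- mailer: fixed open kraft shipping carton, 200 (x) x 150 (y) x 60 high, walls and floor 4 thick, a divider wall at x = 0 to +4, 50 high. Origin: centre of its underside. The empty compartment is the half at -x: centre at x = -48, y = 0, inside 96 (x) x 142 (y), floor 4 above the bench. The half at +x is already packed (grey insert, black lamp, up to 50 high), and behind it, on the +x edge, an open flap leans outwards, up to 140 high.
- pen_cup: black cup with three pens, diameter 60, rim 75 high, pens to 120, loose on the bench beyond the bay. Origin: centre of the underside. Leave it standing.

How it is judged (in metres and radians):
On the way, in this order (a step that is already met when the one before it is completed fails the run):
1. all three cartons stand upright on the side mat (x of carton_blue in the frame of mat between -0.125 and 0.125 m and y of carton_blue in the frame of mat between -0.075 and 0.075 m and z of each of carton_blue, carton_orange, carton_white in the frame of mat below 0.012 m and angle between each of carton_blue, carton_orange, carton_white's own z axis and vertical below 0.15 rad and x of carton_orange in the frame of mat between -0.125 and 0.125 m and y of carton_orange in the frame of mat between -0.075 and 0.075 m and x of carton_white in the frame of mat between -0.125 and 0.125 m and y of carton_white in the frame of mat between -0.075 and 0.075 m and linear speed of each of carton_blue, carton_orange, carton_white below 0.02 m/s), for 0.2 s.
2. the tin lies lid up on the floor of the empty compartment, at rest (x of tin in the frame of mailer between -0.098 and 0.002 m and y of tin in the frame of mailer between -0.075 and 0.075 m and z of tin in the frame of mailer below 0.012 m and angle between tin's own z axis and vertical below 0.15 rad and linear speed of tin below 0.02 m/s), for 0.2 s.
3. the blue carton stands in the corner of the bay (x of carton_blue in the frame of bay between 0.0795 and 0.1 m and y of carton_blue in the frame of bay between 0.014 and 0.03 m and z of carton_blue in the frame of bay below 0.012 m and angle between carton_blue's own z axis and vertical below 0.15 rad and angle between the x axis of carton_blue and the x axis of bay, either way round below 0.15 rad and linear speed of carton_blue below 0.02 m/s), for 0.2 s.
4. the orange carton stands against the blue one (all of step 3 and x of carton_orange in the frame of bay between 0.02 and 0.07 m and y of carton_orange in the frame of bay between 0.014 and 0.03 m and z of carton_orange in the frame of bay below 0.012 m and angle between carton_orange's own z axis and vertical below 0.15 rad and angle between the x axis of carton_orange and the x axis of bay, either way round below 0.15 rad and horizontal distance between carton_orange and carton_blue below 0.056 m and linear speed of carton_orange below 0.02 m/s), for 0.2 s.
At the end, for the whole second after the job is handed in: Tin lid up on the floor of the empty compartment; blue, orange, white cartons upright on the bay in that order from the back stop, gaps to back stop, side stop and next carton at most 10 mm, straight to 0.15 rad; all at rest (all of step 2 and all of step 4 and x of carton_white in the frame of bay between -0.04 and 0.02 m and y of carton_white in the frame of bay between 0.014 and 0.03 m and z of carton_white in the frame of bay below 0.012 m and angle between carton_white's own z axis and vertical below 0.15 rad and angle between the x axis of carton_white and the x axis of bay, either way round below 0.15 rad and horizontal distance between carton_white and carton_orange below 0.056 m and linear speed of carton_white below 0.02 m/s); the robot touches nothing.
It fails at once if a carton is tipped over (angle between any of carton_blue, carton_orange, carton_white's own z axis and vertical above 0.7 rad).
It fails at once if the pen cup is knocked over (angle between pen_cup's own z axis and vertical above 0.6 rad).
It also fails if it takes over 144 s, if anything falls off the work surface, if the arm or the gripper's body presses on something with over 40 N, if the wrist force passes 120 N, or if a joint passes its speed limit or range.

## Working session

There is one attempt and no reset: what is moved stays moved. The work goes in short steps, Python scripts to look and compute and a shell command to move; the robot and the scene stay as the last step left them, time stands still between calls to the robot, and variables do not carry over. Pictures are saved under pics/ and viewed, and the job is handed in when it is done.

```bash
mkdir -p pics; cat > h.py <<'E'
import numpy as np, cv2
from workcell import state, grab_frame
def cam(n,save=None):
    f=grab_frame(n)
    if save: cv2.imwrite('pics/'+save,cv2.cvtColor(f['frame'],cv2.COLOR_RGB2BGR))
    np.save('cam_%s.npy'%n,f,allow_pickle=True)
    return f
def load(n): return np.load('cam_%s.npy'%n,allow_pickle=True).item()
def proj(f,P):
    P=np.atleast_2d(P); V=np.array(f['view']); c=P@V[:3,:3].T+V[:3,3]
    s=c[:,:2]/c[:,2:]; s=s*(1+f['k1']*(s**2).sum(1,keepdims=True))
    return s*[f['fx'],f['fy']]+[f['cx'],f['cy']]
def unproj(f,px,z):
    px=np.atleast_2d(np.array(px,float)); d=(px-[f['cx'],f['cy']])/[f['fx'],f['fy']]
    s=d.copy()
    for _ in range(30): s=d/(1+f['k1']*(s**2).sum(1,keepdims=True))
    V=np.array(f['view']); R=V[:3,:3]; o=-R.T@V[:3,3]
    r=np.c_[s,np.ones(len(s))]@R
    t=(z-o[2])/r[:,2]
    return o+r*t[:,None]
E
python3 - <<'E'
from h import *
for n in ['scene','side','wrist']:
    f=cam(n,n+'0.png'); print(n,f['fx'],f['k1'],np.round(np.array(f['view']),2).tolist())
print(state())
E
```

```text
scene 481.2749592687684 -0.008403494646706818 [[0.72, 0.7, 0.0, -448.1], [0.43, -0.43, -0.79, -224.29], [-0.55, 0.57, -0.61, 1391.23], [0.0, 0.0, 0.0, 1.0]]
side 367.2814600132928 -0.01938593253454425 [[0.83, -0.56, 0.02, -520.88], [-0.36, -0.55, -0.75, 251.78], [0.43, 0.62, -0.66, 583.8], [0.0, 0.0, 0.0, 1.0]]
wrist 281.0333934820272 -0.04700513501860131 [[1.0, 0.0, -0.0, -573.25], [0.0, -0.96, 0.29, -31.61], [-0.0, -0.29, -0.96, 391.86], [0.0, 0.0, 0.0, 1.0]]
{'time_s': 0.15, 'qpos': array([-1.14662307e+00,  1.83429508e+01,  8.96903749e+01, -9.06682610e-04,
        7.20442907e+01, -1.14531795e+00]), 'qvel': array([ 0.1360543 , -0.09327566, -0.24072783,  0.05541981,  0.00414543,
        0.03553839]), 'effort': array([-5.72294630e-04, -4.12774551e+01, -2.32154489e+01,  7.26667210e-02,
        4.33494255e-02, -9.00343002e-05]), 'ee_pos': array([ 5.74586467e+02, -3.44462019e-03,  1.91116041e+02]), 'ee_rot': array([-1.79922382e+02, -6.89443809e-04,  8.99989745e+01]), 'force': array([ 0.18499891,  1.00747632, -0.37668163]), 'torque': array([-0.01548794, -0.04475663, -0.00765046]), 'gripper_width': 91.10075853021024}
```

View pics/scene0.png

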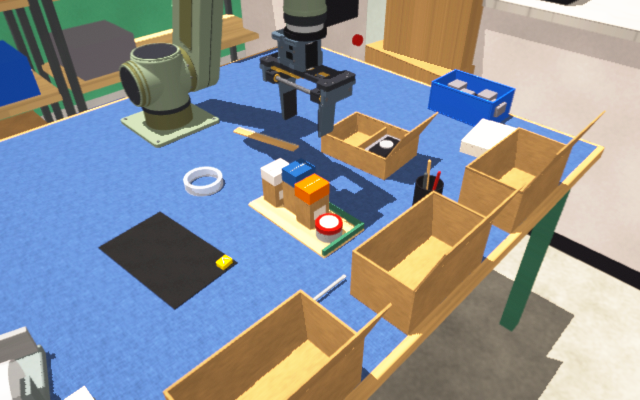

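View pics/side0.png

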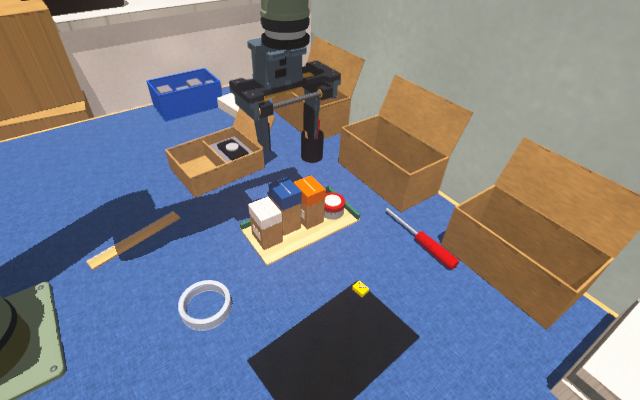

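View pics/wrist0.png

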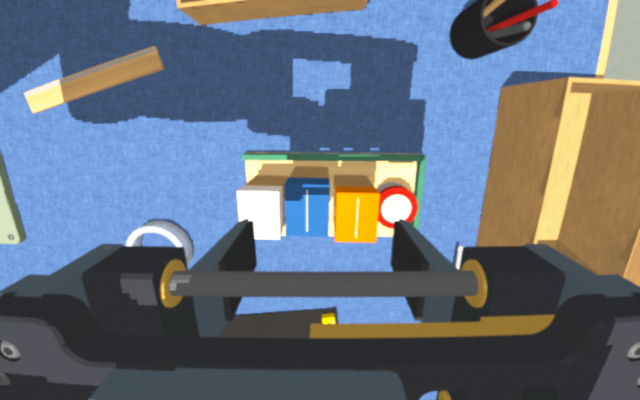

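The row along bay +x is white, blue, orange, tin. The bay's x runs roughly along world +x, with the side stop toward +y. The mat is at −y, and the mailer and cup at +y. I'll enlarge the crops to measure.

```bash
python3 - <<'E'
import cv2
a=cv2.imread('pics/scene0.png')
cv2.imwrite('pics/c1.png',cv2.resize(a[140:260,240:380],None,fx=5,fy=5,interpolation=cv2.INTER_CUBIC)[:600,:800])
cv2.imwrite('pics/c3.png',cv2.resize(a[90:220,310:470],None,fx=4.5,fy=4.5,interpolation=cv2.INTER_CUBIC))
b=cv2.imread('pics/wrist0.png')
cv2.imwrite('pics/c2.png',cv2.resize(b[140:250,230:430],None,fx=4,fy=4,interpolation=cv2.INTER_CUBIC))
b=cv2.imread('pics/side0.png')
cv2.imwrite('pics/c4.png',cv2.resize(b[110:270,155:365],None,fx=3.7,fy=3.7,interpolation=cv2.INTER_CUBIC))
E
```

```text
(no output)
```

View pics/c1.png

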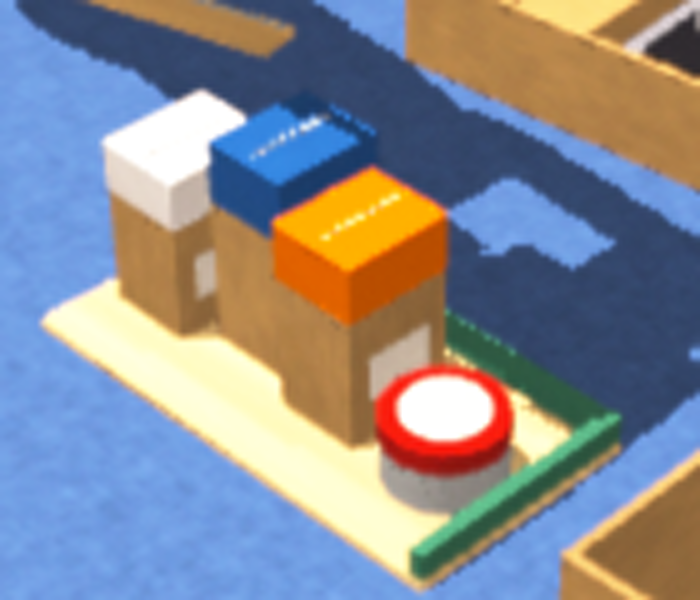

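View pics/c2.png

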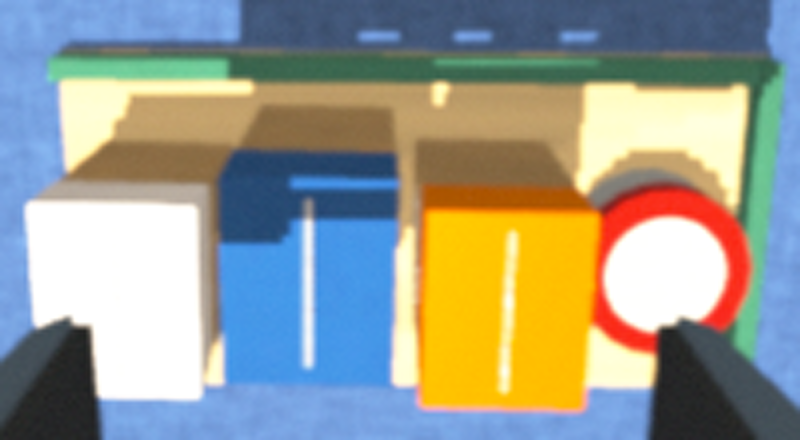

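View pics/c3.png

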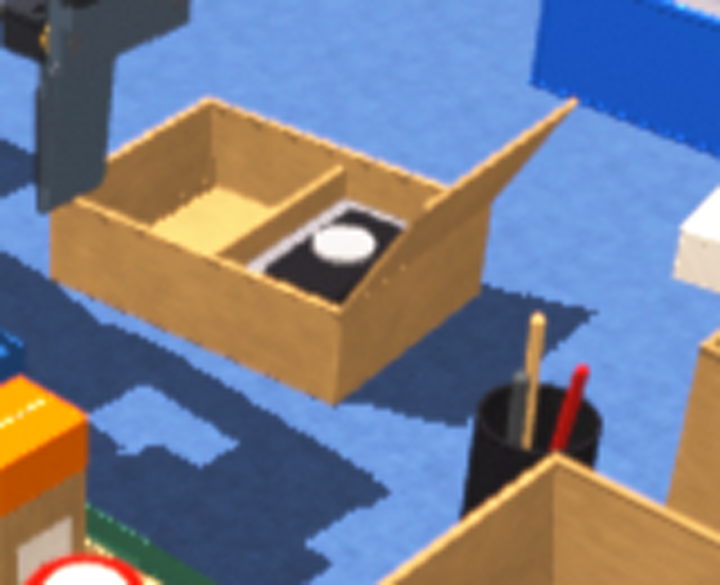

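View pics/c4.png

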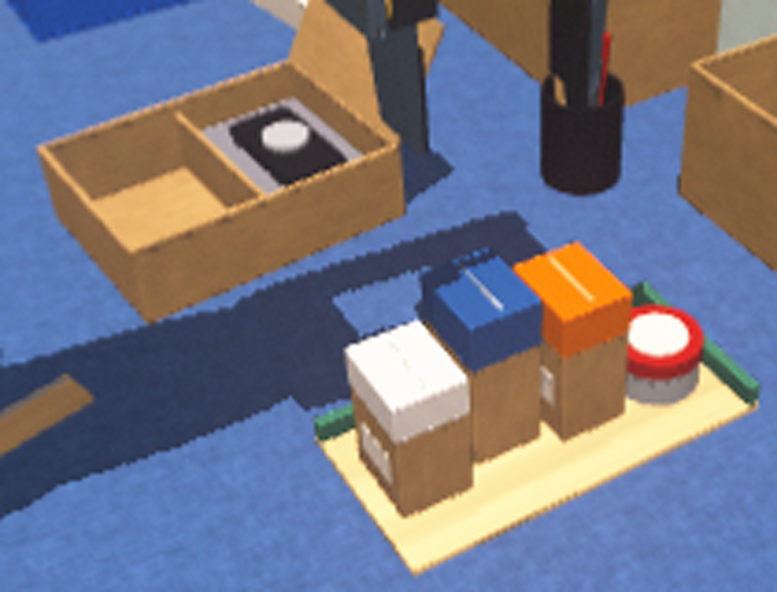

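```bash
cat > fit.py <<'E'
from h import *
from scipy.optimize import least_squares
F={n:load(n) for n in ['scene','side','wrist']}
def cr(c,pts):
    o,s={'1':((240,140),5),'2':((230,140),4),'3':((310,90),4.5),'4':((155,110),3.7)}[c]
    n={'1':'scene','2':'wrist','3':'scene','4':'side'}[c]
    return [(n,((u+.5)/s-.5+o[0],(v+.5)/s-.5+o[1]),P) for u,v,P in pts]
def fit(name,obs,x0):
    def res(p,full=False):
        c,s=np.cos(p[2]),np.sin(p[2]); out=[]
        for n,uv,P in obs:
            w=[p[0]+c*P[0]-s*P[1],p[1]+s*P[0]+c*P[1],P[2]]
            out.append(proj(F[n],w)[0]-uv)
        return np.array(out).ravel()
    yawless = x0[2] is None
    if yawless: r=least_squares(lambda q:res([q[0],q[1],0]),x0[:2],loss='soft_l1'); p=[*r.x,0]
    else: r=least_squares(res,x0,loss='soft_l1'); p=r.x
    print(name,np.round(p[:2],1),'yaw',round(np.degrees(p[2]),2)); print('   ',np.round(res(p).reshape(-1,2),1).tolist())
if __name__=='__main__':
    fit('bay',cr('1',[(43,322,(-120,-60,6)),(425,588,(120,-60,0)),(620,415,(120,60,21))])+cr('4',[(415,572,(-120,-60,3)),(757,400,(120,-60,8)),(318,440,(-120,60,3))])+cr('2',[(780,60,(120,60,21)),(48,60,(-120,60,21)),(748,85,(112,52,21))]),[600,50,0])
    hx,hy=22.5,28
    fit('white',cr('2',[(27,203,(-hx,hy,86+6)),(203,205,(hx,hy,92)),(203,398,(hx,-hy,92))])+cr('1',[(103,148,(-hx,-hy,92)),(172,185,(hx,-hy,92)),(203,90,(-hx,hy,92)),(182,335,(hx,-hy,6))])+cr('4',[(345,350,(-hx,hy,92)),(418,322,(hx,hy,92)),(468,380,(hx,-hy,92)),(403,515,(-hx,-hy,6)),(470,487,(hx,-hy,6))]),[550,50,0])
    fit('blue',cr('2',[(224,180,(-hx,hy,112)),(397,180,(hx,hy,112)),(393,384,(hx,-hy,112)),(224,384,(-hx,-hy,112))])+cr('1',[(212,150,(-hx,-hy,112)),(280,187,(hx,-hy,112)),(378,130,(hx,hy,112)),(300,93,(-hx,hy,112))])+cr('4',[(543,297,(hx,-hy,112)),(500,255,(hx,hy,112)),(538,440,(hx,-hy,6))]),[550,50,0])
    fit('orange',cr('2',[(423,210,(-hx,hy,102)),(597,210,(hx,hy,102)),(585,408,(hx,-hy,102)),(420,408,(-hx,-hy,102))])+cr('1',[(275,225,(-hx,-hy,102)),(348,270,(hx,-hy,102)),(447,213,(hx,hy,102)),(373,170,(-hx,hy,102)),(355,445,(hx,-hy,6)),(285,395,(-hx,-hy,6))])+cr('4',[(631,293,(hx,-hy,102)),(577,243,(hx,hy,102)),(625,415,(hx,-hy,6)),(567,438,(-hx,-hy,6))]),[600,50,0])
    fit('tin',cr('2',[(673,270,(0,0,40))])+cr('1',[(444,412,(0,0,40))])+cr('4',[(660,338,(0,0,40))]),[600,50,None])
    fit('mailer',cr('3',[(50,203,(-100,-75,60)),(208,97,(-100,75,60)),(340,310,(100,-75,60)),(335,403,(100,-75,0)),(50,280,(-100,-75,0))])+cr('4',[(40,150,(-100,75,60)),(130,250,(-100,-75,60)),(150,320,(-100,-75,0)),(402,150,(100,-75,60)),(402,212,(100,-75,0))]),[500,250,0])
    fit('cup',cr('3',[(538,418,(0,0,75))])+cr('4',[(581,92,(0,0,75))]),[700,200,None])
    fit('mat',[('scene',(100,252),(-125,-75,4)),('scene',(159,213),(-125,75,4)),('scene',(236,262),(125,75,4)),('scene',(178,303),(125,-75,4)),('side',(248,360),(-125,75,4)),('side',(419,337),(125,-75,4))],[600,-200,0])
E
python3 fit.py
```

```text
bay [586.5 -25.6] yaw 0.09
    [[-0.9, -1.1], [-0.8, 0.3], [0.2, -1.1], [0.0, 0.5], [0.2, -0.5], [-0.6, 0.2], [1.7, -0.0], [-1.3, 0.1], [3.0, -0.1]]
white [502.7 -23. ] yaw -1.05
    [[0.6, -0.1], [-1.7, 0.2], [-0.4, -0.2], [0.0, -2.1], [-0.4, -1.1], [-0.3, -0.3], [-0.1, 0.8], [0.2, -0.9], [0.3, -1.0], [0.4, -1.0], [0.4, 1.0], [1.2, -0.1]]
blue [557.3 -11.2] yaw -0.92
    [[-1.1, -0.7], [1.1, 0.1], [0.8, 1.1], [0.1, 0.3], [-1.4, -2.5], [-0.6, -1.2], [-0.4, -0.4], [0.7, -1.3], [0.2, 0.7], [-2.5, -2.4], [1.4, -0.8]]
orange [609.1 -21.9] yaw -0.2
    [[0.5, -0.1], [0.4, 0.1], [0.3, 0.1], [0.4, -0.1], [-0.7, -1.3], [0.1, -0.9], [-0.0, -1.2], [-0.6, -1.3], [-0.6, 0.7], [-1.2, 1.0], [0.2, -0.6], [-0.4, -0.8], [-0.2, -0.4], [-1.2, 1.2]]
tin [669.3 -32. ] yaw 0.0
    [[-0.2, 1.1], [0.7, -0.9], [-0.0, -1.5]]
mailer [517.8 274.8] yaw 4.48
    [[-0.1, -3.4], [-0.0, -0.6], [0.6, 0.2], [-0.3, 0.4], [-0.1, -0.5], [-0.6, -1.2], [0.5, 0.4], [-0.0, 1.1], [-0.2, -1.5], [1.3, 0.7]]
cup [759.4 181.9] yaw 0.0
    [[-0.5, -0.8], [0.9, -1.3]]
mat [ 479.3 -299.2] yaw 6.41
    [[-2.9, -4.7], [-0.3, -2.5], [2.3, -1.9], [-1.4, 4.7], [-0.1, -0.1], [0.9, -4.1]]
```

```bash
python3 - <<'E'
import cv2
a=cv2.imread('pics/scene0.png')
cv2.imwrite('pics/c5.png',cv2.resize(a[200:315,90:250],None,fx=5,fy=5,interpolation=cv2.INTER_CUBIC))
E
```

```text
(no output)
```

View pics/c5.png

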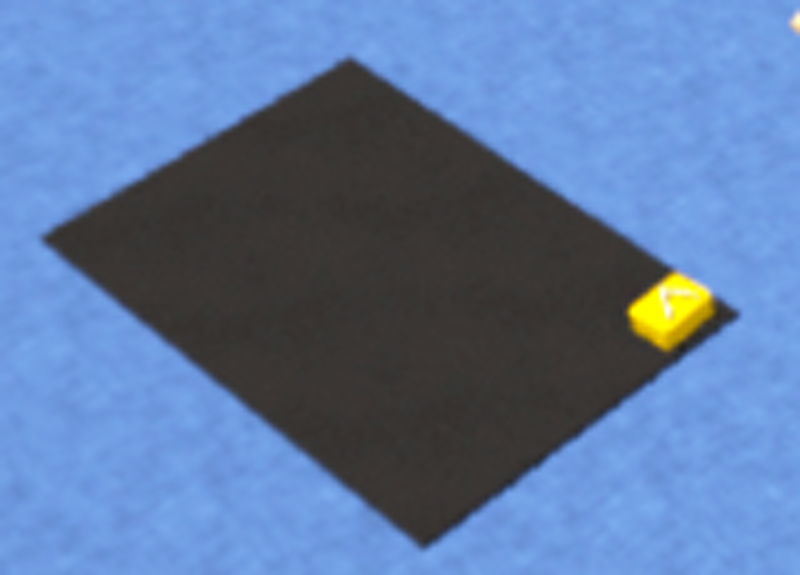

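```bash
python3 - <<'E'
from fit import *
fit('mat',[('scene',(98.2,247.2),(-125,-75,4)),('scene',(159.6,211.2),(-125,75,4)),('scene',(237.6,262.4),(125,75,4)),('scene',(174.4,309.2),(125,-75,4)),('side',(248,360),(-125,75,4)),('side',(419,337),(125,-75,4))],[600,-200,0])
E
```

```text
mat [ 479.2 -300.9] yaw -354.71
    [[-1.2, -0.5], [-0.2, -0.7], [-0.5, -0.9], [-0.4, -0.6], [0.3, -1.0], [2.3, -1.7]]
```

Mat centre is at about (479, −301), yaw 5°. The bay is axis-aligned, centred at (586.5, −25.6). I'll turn the tool so the jaws open along y, then take white.

```bash
python3 -m creep '[[0,0,0,6,0,0,10],[0,0,0,6,0,0,10],[0,0,0,6,0,0,10],[0,0,0,6,0,0,10],[0,0,0,6,0,0,10]]' 30; python3 -m creep '[[0,0,0,6,0,0,10],[0,0,0,6,0,0,10],[0,0,0,6,0,0,10],[0,0,0,6,0,0,10],[0,-36,11,6,0,0,0]]'; python3 -c "
from workcell import *; print(hold_point_z); print(state())"
```

```text
time_s: 0.78
ee_pos: [574.8, 0.0, 161.2]
ee_rot: [-180.0, 0.0, 39.7]
force: [-0.3, -0.2, -0.6]
gripper_width: 91.3
time_s: 1.4
ee_pos: [540.3, -10.8, 131.0]
ee_rot: [-180.0, -0.1, 0.0]
force: [-0.6, -0.6, -0.4]
gripper_width: 91.3
-18.8
{'time_s': 1.4, 'qpos': array([-2.36601842e+00,  1.78614731e+01,  9.96042612e+01,  6.63915624e-03,
        6.24721291e+01,  8.76294274e+01]), 'qvel': array([-10.65725097, -23.94174259,  44.85064577,  -0.53018772,
       -18.2474908 , -12.12675897]), 'effort': array([ 1.81145646e+00, -3.58814120e+01, -2.38236004e+01,  1.63444150e-01,
       -2.20031384e-02,  4.38507199e-01]), 'ee_pos': array([540.29461733, -10.77743906, 131.02640546]), 'ee_rot': array([-1.79996684e+02, -6.23268644e-02,  1.48707386e-03]), 'force': array([-0.60932839, -0.57136253, -0.39641249]), 'torque': array([ 0.02404306,  0.16181269, -0.01396462]), 'gripper_width': 91.34897115759772}
```

```bash
python3 -m creep '[[0,-36,12,0,0,0,0],[0,0,0,0,0,0,0],[0,0,0,40,0,0,0],[0,0,0,41,0,0,0],[0,0,0,0,0,0,0]]' 30; python3 -m creep '[[0.5,0,0,0,0,0,0],[0.5,0,0,0,0,0,0],[0.5,0,0,0,0,0,0],[0.5,0,0,0,0,0,0]]'
```

```text
time_s: 2.02
ee_pos: [501.3, -22.7, 48.4]
ee_rot: [-180.0, 0.4, 0.0]
force: [-0.5, 0.0, 0.2]
gripper_width: 91.2
time_s: 2.52
ee_pos: [503.6, -23.1, 51.5]
ee_rot: [180.0, -0.1, 0.0]
force: [1.0, -0.7, 3.3]
gripper_width: 56.1
```

```bash
python3 -c "
from h import *
cam('side','s1.png')"
```

```text
(no output)
```

View pics/s1.png

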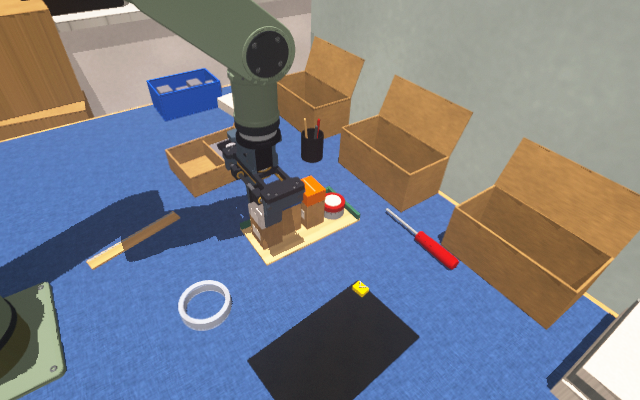

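Gripped at 56 mm. Taking white to the left end of the mat.

```bash
python3 -m creep '[[0.5,0,0,20,0,0,0],[0.5,0,0,-30,0,0,0],[0.5,0,0,-30,0,0,0],[0.5,-10,20,0,0,0,0],[0.5,-20,50,0,0,0,0]]' | grep -v rot; python3 -m creep '[[0.5,-20,55,0,0,0,0],[0.5,-20,55,0,0,0,0],[0.5,-20,55,0,0,0,0],[0.5,-13,42,0,0,0,0],[0.5,0,0,0,0,0,0]]'
```

```text
time_s: 3.2
ee_pos: [473.6, -92.7, 91.2]
force: [0.4, -0.9, -1.0]
gripper_width: 56.2
time_s: 3.82
ee_pos: [399.1, -302.5, 90.7]
ee_rot: [180.0, -0.0, -0.3]
force: [0.4, -0.0, -1.7]
gripper_width: 56.2
```

The first row pushed down 20 mm when I meant up, so the carton may have slid in the grip. I'll check before placing.

```bash
python3 -c "
from h import *
f=cam('side','s2.png')
a=cv2.imread('pics/s2.png'); cv2.imwrite('pics/s2c.png',cv2.resize(a[200:400,150:400],None,fx=3,fy=3))
print(proj(f,[[399+dx,-302+dy,z] for dx,dy in((-22.5,28),(-22.5,-28),(22.5,-28)) for z in (45.5,131.5)]))"
```

```text
[[273.97633438 355.50987699]
 [270.95874093 325.36625839]
 [293.98635118 387.63427846]
 [293.23533218 359.32768974]
 [320.04252026 369.88151733]
 [322.4470281  340.55228139]]
```

View pics/s2c.png

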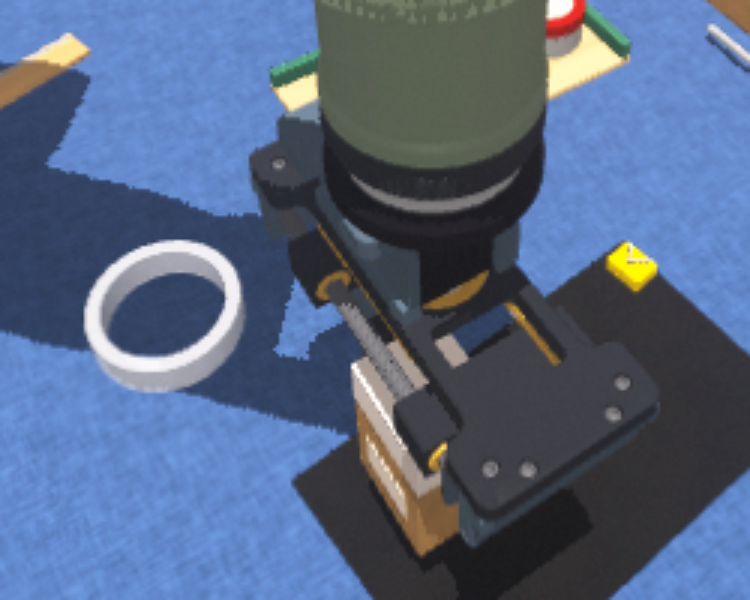

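```bash
python3 -m creep '[[0.5,0,0,20,0,0,0],[0.5,0,0,19,0,0,0],[0.5,0,0,0,0,0,0],[0.5,0,0,2,0,0,0],[0.5,0,0,0,0,0,0]]'|grep -v rot;python3 -m creep '[[0.5,0,0,2,0,0,0],[0.5,0,0,0,0,0,0]]' |grep -v rot;python3 -m creep '[[0.5,0,0,2,0,0,0],[0.5,0,0,0,0,0,0]]' |grep -v rot
```

```text
time_s: 4.5
ee_pos: [400.6, -299.9, 50.4]
force: [0.9, 0.3, -1.0]
gripper_width: 55.9
time_s: 4.75
ee_pos: [400.0, -300.0, 47.9]
force: [-0.0, -0.7, 0.1]
gripper_width: 55.6
time_s: 5.0
ee_pos: [399.9, -300.0, 45.6]
force: [0.7, -0.1, -1.8]
gripper_width: 55.9
```

```bash
for i in 1; do python3 -m creep '[[0.5,0,0,2,0,0,0],[0.5,0,0,0,0,0,0]]'|grep -E "pos|force";python3 -m creep '[[0.5,0,0,2,0,0,0],[0.5,0,0,0,0,0,0]]' |grep -E "pos|force";python3 -m creep '[[0.5,0,0,2,0,0,0],[0.5,0,0,0,0,0,0]]' |grep -E "pos|force"; done
```

```text
ee_pos: [399.9, -299.9, 43.6]
force: [-0.5, 0.1, -1.6]
ee_pos: [399.9, -299.9, 41.6]
force: [0.9, 0.3, -1.2]
ee_pos: [399.9, -299.9, 39.6]
force: [0.3, 0.0, -1.4]
```

```bash
python3 -m creep '[[0.5,0,0,2,0,0,0],[0.5,0,0,0,0,0,0]]'|grep -E "pos|force";python3 -m creep '[[0.5,0,0,2,0,0,0],[0.5,0,0,0,0,0,0]]' |grep -E "pos|force";python3 -m creep '[[0.5,0,0,2,0,0,0],[0.5,0,0,0,0,0,0]]' |grep -E "pos|force"
```

```text
ee_pos: [399.9, -299.9, 37.6]
force: [0.5, -0.3, -1.2]
ee_pos: [399.9, -299.9, 35.6]
force: [0.5, 0.3, -1.6]
ee_pos: [399.9, -299.9, 33.6]
force: [0.6, 0.2, -0.4]
```

```bash
python3 -c "
from h import *
f=cam('side','s3.png')
a=cv2.imread('pics/s3.png'); cv2.imwrite('pics/s3c.png',cv2.resize(a[200:400,150:400],None,fx=3,fy=3))
print(proj(f,[[399+dx,-302+dy,z] for dx,dy in((-22.5,28),(-22.5,-28),(22.5,-28)) for z in (4,90)]))"
```

```text
[[275.22143934 367.9063593 ]
 [272.49646084 340.74466201]
 [294.29320976 399.14389896]
 [293.61934738 373.82597273]
 [319.0566086  381.88573279]
 [321.21904463 355.54002497]]
```

View pics/s3c.png

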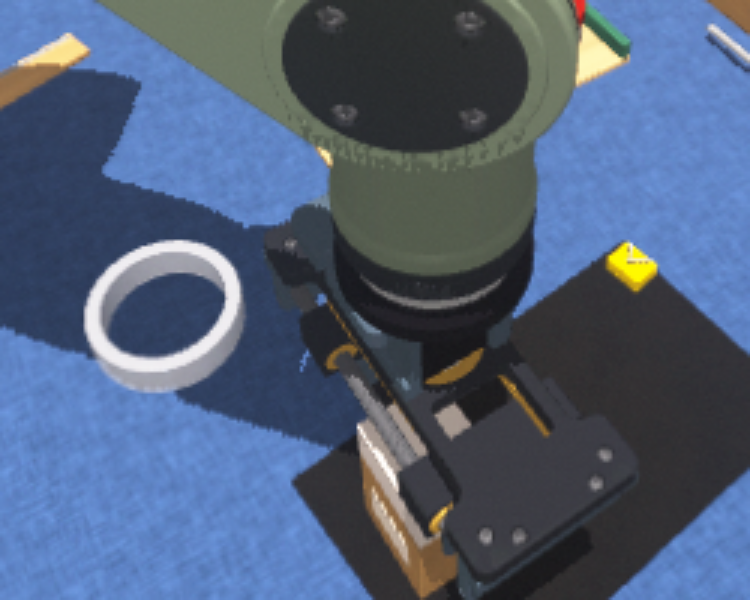

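The white carton's bottom corner is at (292, 399), against a predicted (294, 399) on the mat, and the load is nearly off. Releasing.

```bash
python3 -m creep '[[0.5,0,0,0.7,0,0,0],[0.5,0,0,0,0,0,0],[0,0,0,0,0,0,0],[0,0,0,0,0,0,0],[0,0,0,0,0,0,0]]';python3 -m creep '[[0,0,0,-30,0,0,0],[0,0,0,-55,0,0,0],[0,0,0,-30,0,0,0],[0,40,-60,0,0,0,0],[0,40,-60,0,0,0,0]]'
```

```text
time_s: 7.18
ee_pos: [400.0, -300.0, 33.0]
ee_rot: [-180.0, -0.0, -0.0]
force: [0.2, -0.5, 0.5]
gripper_width: 82.9
time_s: 7.8
ee_pos: [470.2, -195.5, 148.7]
ee_rot: [180.0, -0.1, -0.1]
force: [0.7, -0.3, -0.4]
gripper_width: 91.1
```

```bash
python3 -m creep '[[0,26,-56,0,0,0,0],[0,26,-56,0,0,0,0],[0,25,-57,0,0,0,0],[0,0,0,0,0,0,0],[0,0,0,40,0,0,0]]';python3 -m creep '[[0,0,0,38,0,0,0],[0,0,0,0,0,0,0],[0.5,0,0,0,0,0,0],[0.5,0,0,0,0,0,0],[0.5,0,0,0,0,0,0]]'; python3 -m creep '[[0.5,0,0,0,0,0,0]]'
```

```text
time_s: 8.43
ee_pos: [549.0, -27.0, 110.1]
ee_rot: [179.9, -0.4, 0.1]
force: [-0.1, -0.7, -0.3]
gripper_width: 91.5
time_s: 9.05
ee_pos: [547.3, -27.2, 71.4]
ee_rot: [180.0, -0.2, -0.0]
force: [-0.2, -0.4, 0.1]
gripper_width: 63.8
time_s: 9.18
ee_pos: [547.0, -27.0, 71.0]
ee_rot: [180.0, -0.1, 0.0]
force: [-0.5, 0.9, 3.2]
gripper_width: 58.4
```

The last rows fell short because of the joint speed cap, so the grasp was off by (10, 16) mm. Looking before going on.

```bash
python3 -m creep '[[0.5,0,0,0,0,0,0],[0.5,0,0,0,0,0,0]]'; python3 -c "
from h import *
f=cam('side','s4.png');cam('scene','s4b.png')
a=cv2.imread('pics/s4.png')[120:300,180:400];b=cv2.imread('pics/s4b.png')[110:290,220:400]
cv2.imwrite('pics/s4c.png',cv2.resize(np.hstack([a,b]),None,fx=2,fy=2))"
```

```text
time_s: 9.43
ee_pos: [547.0, -27.0, 70.9]
ee_rot: [180.0, -0.1, 0.0]
force: [0.3, -0.3, 5.9]
gripper_width: 58.1
```

View pics/s4c.png

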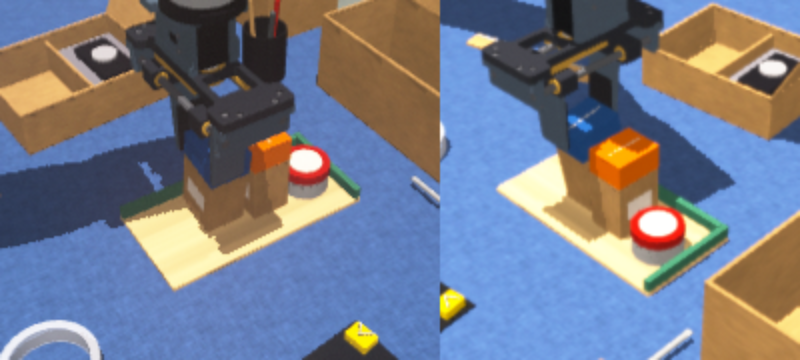

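Blue is slightly tilted in the pads (58.1 mm opening). I'll release it so it settles, recentre in x and grip again.

```bash
python3 -m creep '[[0.3,0,0,0,0,0,0],[0.1,0,0,0,0,0,0],[0,0,0,0,0,0,0],[0,10,-3,0,0,0,0],[0,0,0,0,0,0,0]]'; python3 -m creep '[[0.5,0,0,0,0,0,0],[0.5,0,0,0,0,0,0],[0.5,0,0,0,0,0,0],[0.5,0,0,0,0,0,0],[0.5,0,0,0,0,0,0]]';  python3 -c "
from h import *
f=cam('side','s5.png');cam('scene','s5b.png')
a=cv2.imread('pics/s5.png')[120:300,180:400];b=cv2.imread('pics/s5b.png')[110:290,220:400]
cv2.imwrite('pics/s5c.png',cv2.resize(np.hstack([a,b]),None,fx=2,fy=2))"
```

```text
time_s: 10.15
ee_pos: [557.5, -23.8, 70.1]
ee_rot: [180.0, -0.1, 0.0]
force: [0.0, -0.4, 0.2]
gripper_width: 91.0
time_s: 10.78
ee_pos: [556.3, -24.0, 70.1]
ee_rot: [180.0, -0.0, -0.0]
force: [-0.4, -0.3, 0.8]
gripper_width: 57.8
```

View pics/s5c.png

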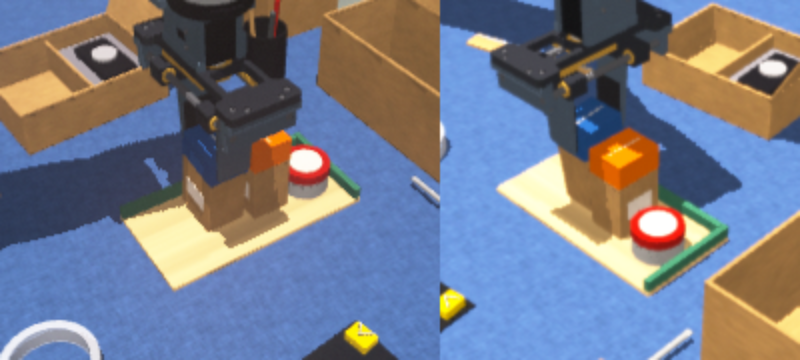

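It still tips rather than slides, so its base is probably still at y≈−11. I'll recentre on the original y.

```bash
python3 -m creep '[[0.3,0,0,0,0,0,0],[0.1,0,0,0,0,0,0],[0,0,0,0,0,0,0],[0,0,0,0,0,0,0],[0,0,-7,0,0,0,0]]' >/dev/null;  python3 -c "
from h import *
f=cam('side','s6.png');cam('scene','s6b.png')
a=cv2.imread('pics/s6.png')[130:260,220:350];b=cv2.imread('pics/s6b.png')[130:260,250:380]
cv2.imwrite('pics/s6c.png',cv2.resize(np.hstack([a,b]),None,fx=3,fy=3,interpolation=cv2.INTER_CUBIC)); print(state()['ee_pos'])
for n in ['side','scene']:
  print(proj(load(n),[[557.3+22.5,-11.2-28,6],[557.3-22.5,-11.2-28,6]]))"
```

```text
[556.31519447 -16.32136993  70.05044449]
[[301.49716436 227.55715879]
 [283.95731253 235.75170069]]
[[296.92002181 215.97099305]
 [283.06773131 206.92996239]]
```

View pics/s6c.png

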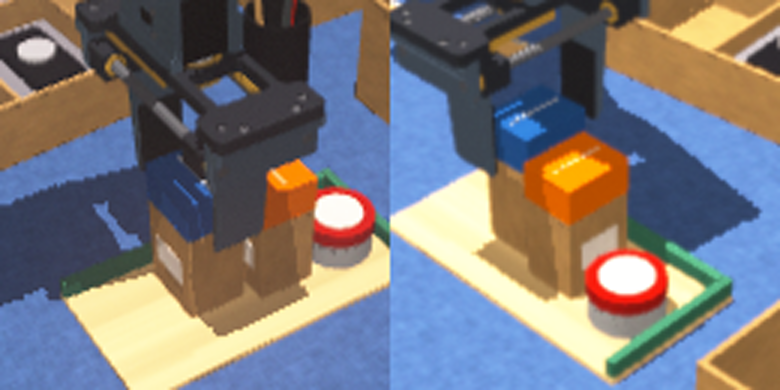

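```bash
python3 -c "
from h import *
f=load('side'); print(unproj(f,[[285.5,234.8],[300.3,229]],6)+[0,28,0], unproj(f,[[220+152/3,130+178/3]],112))
f=load('scene'); print(unproj(f,[[250+107/3,130+118/3],[250+137/3,130+168/3]],112)+[0,28,0])"
```

```text
[[539.02614884 -10.61734966   6.        ]
 [575.18152753 -13.46665152   6.        ]] [[529.39695549  -2.36934982 112.        ]]
[[548.13512972  -9.05495593 112.        ]
 [606.01262745 -34.71099834 112.        ]]
```

```bash
python3 -m creep '[[0,2,-5,0,0,0,0],[0,0,0,0,0,0,0],[0.5,0,0,0,0,0,0],[0.5,0,0,0,0,0,0],[0.5,0,0,0,0,0,0]]';python3 -m creep '[[0.5,0,0,0,0,0,0],[0.5,0,0,0,0,0,0]]'
```

```text
time_s: 12.22
ee_pos: [558.4, -12.1, 70.1]
ee_rot: [180.0, -0.0, -0.0]
force: [0.5, -0.3, 0.3]
gripper_width: 64.1
time_s: 12.48
ee_pos: [558.4, -12.1, 70.1]
ee_rot: [180.0, -0.0, -0.0]
force: [-0.2, 0.1, -0.4]
gripper_width: 55.9
```

```bash
python3 -m creep '[[0.5,0,0,-20,0,0,0],[0.5,0,0,-25,0,0,0],[0.5,-10,25,0,0,0,0],[0.5,-14,50,0,0,0,0],[0.5,-14,50,0,0,0,0]]';python3 -m creep '[[0.5,-14,50,0,0,0,0],[0.5,-14,50,0,0,0,0],[0.5,-12,45,0,0,0,0],[0.5,-2,18,0,0,0,0],[0.5,0,0,0,0,0,0]]'
```

```text
time_s: 13.1
ee_pos: [519.9, -137.9, 115.0]
ee_rot: [180.0, -0.0, 0.1]
force: [0.9, 0.7, -0.9]
gripper_width: 56.0
time_s: 13.72
ee_pos: [478.3, -300.3, 114.8]
ee_rot: [-180.0, -0.0, -0.1]
force: [-0.5, 0.3, -1.0]
gripper_width: 55.8
```

```bash
python3 -m creep '[[0.5,0,0,25,0,0,0],[0.5,0,0,20,0,0,0],[0.5,0,0,1,0,0,0],[0.5,0,0,0.5,0,0,0],[0.5,0,0,0,0,0,0]]';python3 -m creep '[[0.2,0,0,0,0,0,0],[0,0,0,0,0,0,0],[0,0,0,0,0,0,0],[0,0,0,-30,0,0,0],[0,0,0,-50,0,0,0]]'
```

```text
time_s: 14.35
ee_pos: [478.8, -299.6, 69.2]
ee_rot: [180.0, -0.0, 0.0]
force: [0.0, 0.2, -1.9]
gripper_width: 55.5
time_s: 14.98
ee_pos: [477.2, -299.3, 147.8]
ee_rot: [-179.9, 0.2, -0.0]
force: [0.6, -0.6, 0.1]
gripper_width: 91.4
```

```bash
python3 -m creep '[[0,20,-42,0,0,0,0],[0,20,-42,0,0,0,0],[0,20,-42,0,0,0,0],[0,20,-42,0,0,0,0],[0,20,-42,0,0,0,0]]'|grep pos;python3 -m creep '[[0,20,-42,0,0,0,0],[0,10,-25,0,0,0,0],[0,0,0,0,0,0,0],[0,0,0,10,0,0,0]]'
```

```text
ee_pos: [578.9, -88.7, 148.7]
time_s: 16.1
ee_pos: [608.6, -23.7, 138.9]
ee_rot: [180.0, -0.1, -0.0]
force: [-0.9, -0.1, -0.3]
gripper_width: 91.0
```

```bash
python3 -c "
from h import *
f=cam('wrist','w1.png');f=cam('side','s7.png')
print(state()['ee_pos'])"
```

```text
[606.87280225 -24.10986803 137.04440519]
```

View pics/w1.png

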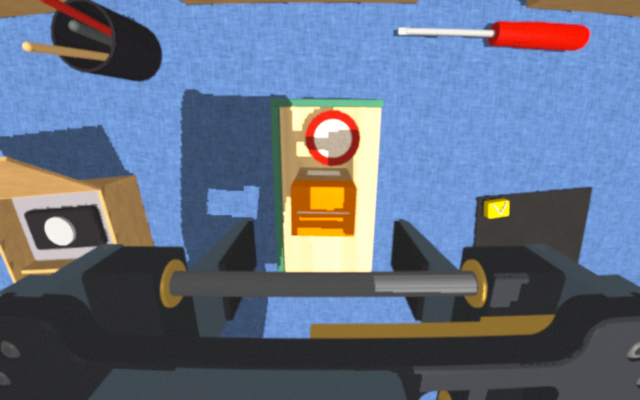

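View pics/s7.png

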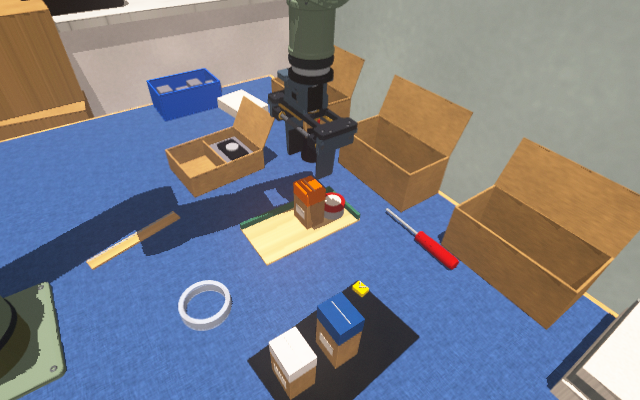

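White and blue stand on the mat and the orange carton is centred between the fingers. Descending on it.

```bash
python3 -m creep '[[0,2,-2,36,0,0,0],[0,0,0,39,0,0,0],[0,0,0,0,0,0,0],[0.5,0,0,0,0,0,0],[0.5,0,0,0,0,0,0]]';python3 -m creep '[[0.5,0,0,0,0,0,0],[0.5,0,0,0,0,0,0],[0.5,0,0,0,0,0,0]]'
```

```text
time_s: 16.82
ee_pos: [611.7, -21.4, 65.5]
ee_rot: [180.0, -0.2, -0.0]
force: [0.4, 0.7, 0.3]
gripper_width: 74.4
time_s: 17.2
ee_pos: [610.9, -21.2, 64.5]
ee_rot: [180.0, -0.1, 0.0]
force: [0.6, -1.2, 3.2]
gripper_width: 56.2
```

```bash
python3 -m creep '[[0.5,0,0,-20,0,0,0],[0.5,0,0,-25,0,0,0],[0.5,-5,25,0,0,0,0],[0.5,-11,42,0,0,0,0],[0.5,-11,42,0,0,0,0]]'|grep -E "pos|wid";python3 -m creep '[[0.5,-11,42,0,0,0,0],[0.5,-10,42,0,0,0,0],[0.5,-8,42,0,0,0,0],[0.5,-5,44,0,0,0,0],[0.5,0,0,0,0,0,0]]'
```

```text
ee_pos: [582.6, -130.5, 108.0]
gripper_width: 56.0
time_s: 18.45
ee_pos: [548.5, -302.6, 107.8]
ee_rot: [180.0, 0.0, -0.2]
force: [0.3, 0.6, -2.1]
gripper_width: 55.9
```

```bash
python3 -m creep '[[0.5,0,0,24,0,0,0],[0.5,0,0,18,0,0,0],[0.5,0,0,1,0,0,0],[0.5,0,0,0.5,0,0,0],[0.5,0,0,0,0,0,0]]'
```

```text
time_s: 19.08
ee_pos: [550.0, -300.0, 66.0]
ee_rot: [180.0, -0.1, 0.0]
force: [-0.1, 0.4, -1.3]
gripper_width: 55.8
```

```bash
python3 -m creep '[[0.5,0,0,2,0,0,0],[0.5,0,0,0.7,0,0,0],[0.5,0,0,0,0,0,0]]';python3 -m creep '[[0.2,0,0,0,0,0,0],[0,0,0,0,0,0,0],[0,0,0,0,0,0,0],[0,0,0,-30,0,0,0],[0,0,0,-50,0,0,0]]'
```

```text
time_s: 19.45
ee_pos: [549.4, -300.0, 62.5]
ee_rot: [180.0, -0.0, -0.0]
force: [0.7, -0.6, -0.6]
gripper_width: 56.2
time_s: 20.08
ee_pos: [548.2, -299.3, 141.4]
ee_rot: [-179.9, 0.2, 0.0]
force: [0.7, -0.9, -0.2]
gripper_width: 90.9
```

```bash
python3 -m creep '[[0.18,18,-40,0,0,0,0],[0.18,18,-40,0,0,0,0],[0.18,18,-40,0,0,0,0],[0.18,18,-40,0,0,0,0],[0.18,18,-40,0,0,0,0]]'|grep pos;python3 -m creep '[[0.18,18,-40,0,0,0,0],[0.18,12,-28,0,0,0,0],[0.18,0,0,0,0,0,0],[0.18,0,0,20,0,0,0],[0.18,0,0,0,0,0,0]]'
python3 -c "
from h import *
f=cam('wrist','w2.png');f=cam('side','s8.png');cam('scene','sc8.png')
print(state()['ee_pos'])
a=cv2.imread('pics/s8.png')[160:400,220:460];b=cv2.imread('pics/sc8.png')[130:330,90:390]
cv2.imwrite('pics/s8c.png',np.hstack([cv2.resize(a,(400,400)),cv2.resize(b,(400,267))[:267] if 0 else cv2.copyMakeBorder(cv2.resize(b,(400,267)),0,133,0,0,0)]))"
```

```text
ee_pos: [639.9, -98.7, 142.5]
time_s: 21.32
ee_pos: [667.7, -33.0, 120.9]
ee_rot: [180.0, 0.2, -0.0]
force: [-0.4, 0.7, -0.0]
gripper_width: 74.7
[669.53925811 -32.83930455 123.13428171]
```

View pics/w2.png

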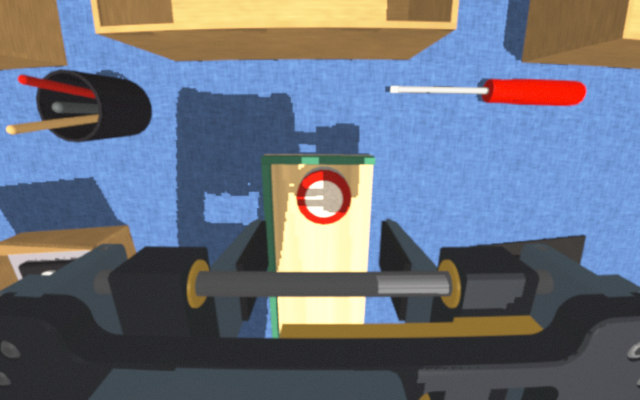

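View pics/s8c.png

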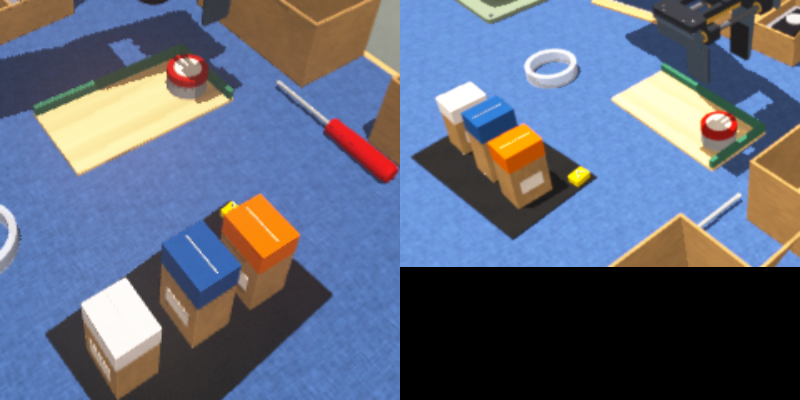

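All three cartons stand on the mat. Checking tin and bay position with this closer wrist view.

```bash
python3 -c "
from h import *
f=load('wrist')
print('tin',unproj(f,[[324,196]],40).round(1))
print('stop end corners',unproj(f,[[374,157],[262,157]],21).round(1), 'expect (706.5,-85.6),(706.5,34.4)')
print('inner',unproj(f,[[273,164]],21).round(1),'exp 698.5,26.4')"
```

```text
tin [[670.1 -33.   40. ]]
stop end corners [[706.7 -85.   21. ]
 [706.8  31.3  21. ]] expect (706.5,-85.6),(706.5,34.4)
inner [[699.4  20.2  21. ]] exp 698.5,26.4
```

```bash
python3 -m creep '[[0.18,0,0,40,0,0,0],[0.18,0,0,40,0,0,0],[0.18,0,0,24,0,0,0],[0.18,0,0,5,0,0,0],[0.18,0,0,0,0,0,0]]';python3 -m creep '[[0.5,0,0,0,0,0,0],[0.5,0,0,0,0,0,0],[0.5,0,0,0,0,0,0],[0.5,0,0,0,0,0,0]]'
```

```text
time_s: 22.1
ee_pos: [670.2, -32.3, 14.4]
ee_rot: [180.0, -0.1, -0.0]
force: [0.9, -0.2, -0.2]
gripper_width: 75.1
time_s: 22.6
ee_pos: [670.1, -32.2, 14.6]
ee_rot: [180.0, -0.1, 0.0]
force: [0.2, -1.1, 5.3]
gripper_width: 54.2
```

```bash
python3 -m creep '[[0.5,0,0,-15,0,0,0],[0.5,0,0,-40,0,0,0],[0.5,0,0,-40,0,0,0],[0.5,-25,0,0,0,0,0],[0.5,-40,0,0,0,0,0]]'|grep -E "pos|for|wid";python3 -m creep '[[0.5,-40,0,0,0,0,0],[0.5,-40,0,0,0,0,0],[0.5,-35,-10,0,0,0,0],[0.5,-20,-30,0,0,0,0],[0.5,0,-43,0,0,0,0]]'|grep -E "pos|wid"; python3 -m creep '[[0.5,0,-43,0,0,0,0],[0.5,0,-43,0,0,0,0],[0.5,0,-43,0,0,0,0],[0.5,0,-43,0,0,0,0],[0.5,0,-30,0,0,0,0]]'; python3 -m creep '[[0.5,0,-18,0,0,0,0],[0.5,0,0,0,0,0,0]]'
python3 -c "
from h import *
f=cam('wrist','w3.png');cam('scene','sc9.png');cam('side','s9.png')
print(state()['ee_pos'],state()['qpos'][5])"
```

```text
ee_pos: [604.5, -31.8, 109.0]
force: [-1.2, 0.3, -1.7]
gripper_width: 54.0
ee_pos: [467.4, 51.2, 108.8]
gripper_width: 53.8
time_s: 24.48
ee_pos: [468.9, 254.9, 108.7]
ee_rot: [-180.0, -0.0, 0.1]
force: [1.5, -0.0, -1.1]
gripper_width: 54.3
time_s: 24.72
ee_pos: [469.2, 271.5, 108.3]
ee_rot: [180.0, 0.0, 0.1]
force: [-0.6, 0.7, -2.0]
gripper_width: 54.1
[469.14111377 269.87165166 108.31879907] 118.76906724416084
```

View pics/w3.png

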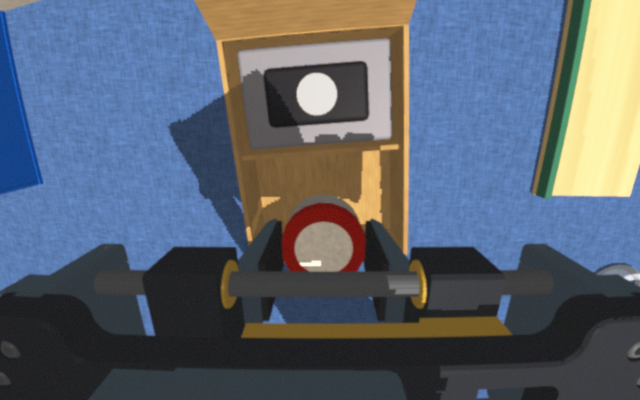

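View pics/s9.png

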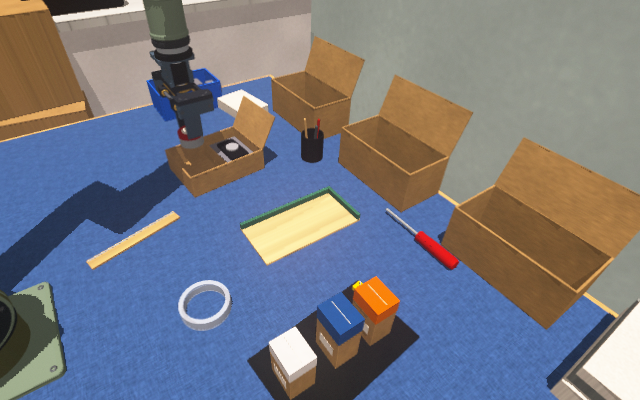

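The tin is over the empty compartment, well clear of its walls. Lowering.

```bash
python3 -m creep '[[0.5,0,0,30,0,0,0],[0.5,0,0,30,0,0,0],[0.5,0,0,25,0,0,0],[0.5,0,0,8,0,0,0],[0.5,0,0,0,0,0,0]]'|grep -E "pos|for|wid"; python3 -m creep '[[0.5,0,0,1.5,0,0,0],[0.5,0,0,0,0,0,0]]'|grep -E "pos|for|wid"
```

```text
ee_pos: [469.5, 270.4, 15.5]
force: [0.5, 0.3, -2.0]
gripper_width: 54.0
ee_pos: [469.9, 271.2, 14.7]
force: [0.5, 0.5, -1.4]
gripper_width: 54.1
```

```bash
python3 -m creep '[[0.5,0,0,1.5,0,0,0],[0.5,0,0,0,0,0,0]]'|grep -E "pos|for|wid"; python3 -m creep '[[0.5,0,0,0.7,0,0,0],[0.5,0,0,0,0,0,0]]'|grep -E "pos|for|wid"
```

```text
ee_pos: [469.6, 271.2, 12.7]
force: [0.4, 1.0, -0.2]
gripper_width: 54.2
ee_pos: [469.6, 271.2, 12.5]
force: [-2.0, 0.6, 5.7]
gripper_width: 53.8
```

```bash
python3 -m creep '[[0.15,0,0,0,0,0,0],[0.15,0,0,0,0,0,0],[0.15,0,0,0,0,0,0],[0.15,0,0,-20,0,0,0],[0.15,0,0,-50,0,0,0]]'|grep -E "pos|for|wid"; python3 -m creep '[[0,0,0,-50,0,0,0],[0,0,43,-20,0,0,0],[0,0,43,0,0,0,0],[0,0,43,0,0,0,0],[0,0,43,0,0,0,0]]'|grep -E "pos|for|wid"; python3 -c "
from h import *
cam('scene','sc10.png');cam('side','s10.png');cam('wrist','w4.png')
a=cv2.imread('pics/s10.png')[110:300,150:400];b=cv2.imread('pics/sc10.png')[90:280,240:490]
cv2.imwrite('pics/s10c.png',cv2.resize(np.hstack([a,b]),None,fx=1.6,fy=1.6))"
```

```text
ee_pos: [467.6, 270.0, 80.1]
force: [0.3, 0.7, 0.5]
gripper_width: 77.7
ee_pos: [469.2, 97.7, 151.7]
force: [1.0, -0.1, -0.5]
gripper_width: 91.7
```

View pics/s10c.png

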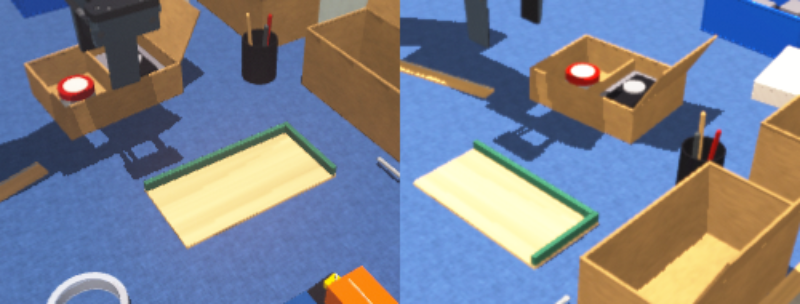

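The tin lies flat, lid up, in the compartment. I'll refine the bay and the carton poses using the unobstructed views.

```bash
python3 -c "
import cv2
a=cv2.imread('pics/sc10.png');cv2.imwrite('pics/d1.png',cv2.resize(a[170:265,240:370],None,fx=6,fy=6,interpolation=cv2.INTER_CUBIC))
a=cv2.imread('pics/s10.png');cv2.imwrite('pics/d2.png',cv2.resize(a[180:270,235:365],None,fx=6,fy=6,interpolation=cv2.INTER_CUBIC))
cv2.imwrite('pics/d3.png',cv2.resize(a[270:400,240:410],None,fx=4.5,fy=4.5,interpolation=cv2.INTER_CUBIC))"
```

```text
(no output)
```

View pics/d1.png

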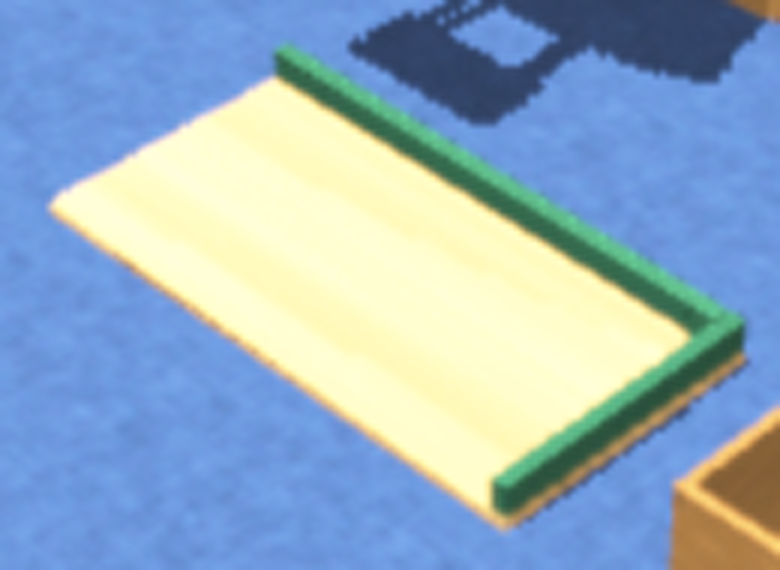

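View pics/d2.png

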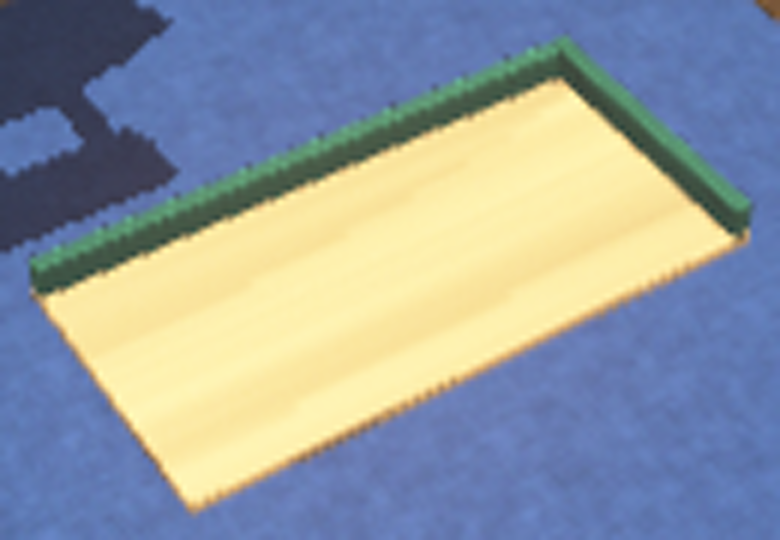

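View pics/d3.png

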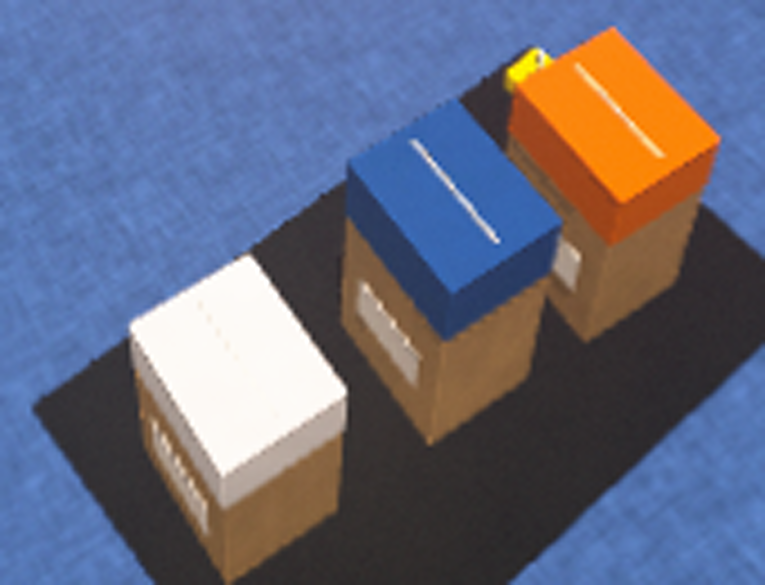

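```bash
python3 - <<'E'
from fit import *
F.update({n:load(n) for n in ['scene','side','wrist']})
def c(n,o,s,pts): return [(n,((u+.5)/s-.5+o[0],(v+.5)/s-.5+o[1]),P) for u,v,P in pts]
A=c('scene',(240,170),6,[(50,207,(-120,-60,6)),(505,528,(120,-60,0)),(745,322,(120,60,21)),(280,43,(-120,60,21)),(276,77,(-120,52,6)),(497,485,(112,-60,21))])
B=c('side',(235,180),6,[(192,512,(-120,-60,3)),(747,240,(120,-60,3)),(563,38,(120,60,21)),(33,262,(-120,60,21)),(562,80,(112,52,6)),(50,297,(-120,52,6)),(740,236,(112,-60,6))])
fit('bay',A+B,[586,-25,0]);fit('bayA',A,[586,-25,0]);fit('bayB',B,[586,-25,0])
hx,hy=22.5,28
def box(n,z,q): 
    L,T,R,Fr,bt=q
    fit(n,c('side',(240,270),4.5,[(*L,(-hx,hy,z)),(*T,(hx,hy,z)),(*R,(hx,-hy,z)),(*Fr,(-hx,-hy,z)),(*bt,(-hx,-hy,4))]),[480,-300,0])
box('blue',110,[(347,165),(458,98),(560,222),(448,293),(432,443)])
box('orange',100,[(510,92),(612,28),(718,140),(612,203),(590,340)])
box('white',90,[(130,325),(250,255),(347,388),(225,470),(228,582)])
print(state()['ee_pos'])
E
```

```text
bay [588.3 -26.7] yaw -0.1
    [[-0.4, -0.8], [0.1, 0.7], [0.3, -1.0], [0.7, -0.6], [-0.9, 0.2], [-1.4, -1.8], [1.1, -0.3], [1.1, -0.6], [0.9, -0.9], [-0.0, -0.5], [0.1, -0.3], [-0.5, 0.7], [-0.3, 0.4]]
bayA [590.1 -27.7] yaw -0.08
    [[-0.3, -0.2], [0.4, 1.4], [0.6, -0.4], [0.9, -0.2], [-0.7, 0.7], [-1.1, -1.1]]
bayB [587.3 -26.8] yaw -0.29
    [[0.5, -0.1], [0.8, -0.3], [0.8, -0.7], [-0.4, -0.5], [-0.1, -0.1], [-0.9, 0.8], [-0.6, 0.7]]
blue [ 476.3 -299.8] yaw -0.45
    [[-0.0, -0.9], [-0.4, -0.1], [0.6, -0.1], [0.5, 0.1], [-0.8, 1.0]]
orange [ 530.2 -319.4] yaw 5936.24
    [[46.9, 25.3], [0.2, 53.5], [-46.1, -0.5], [0.7, -26.8], [-1.9, -24.7]]
white [ 393.8 -299.4] yaw -8279.64
    [[-0.2, -0.5], [-0.2, -1.1], [0.4, 0.1], [-0.2, 0.3], [0.2, 0.7]]
[469.19547214  97.64763307 151.64561569]
```

Bay centre ≈ (587.5, −26.7), so the stops' inner faces are near x = 699.5 and y = 25.3. Fetching blue.

```bash
python3 -m creep '[[0,4,43,0,0,0,0],[0,4,43,0,0,0,0],[0,0,43,0,0,0,0],[0,0,43,0,0,0,0],[0,0,43,0,0,0,0]]'|grep -E "pos"; python3 -m creep '[[0,0,43,0,0,0,0],[0,0,43,0,0,0,0],[0,0,43,0,0,0,0],[0,0,43,0,0,0,0],[0,0,8,0,0,0,0]]'|grep -E "pos"; python3 -m creep '[[0,0,0,0,0,0,0],[0,0,0,0,0,0,0]]'
```

```text
ee_pos: [478.0, -116.2, 151.6]
ee_pos: [478.2, -297.3, 151.2]
time_s: 29.15
ee_pos: [477.6, -294.4, 151.6]
ee_rot: [-180.0, 0.0, 0.1]
force: [-0.1, -0.1, 0.1]
gripper_width: 91.5
```

```bash
python3 -m creep '[[0,0,5.5,20,0,0,0],[0,0,0,40,0,0,0],[0,0,0,23,0,0,0],[0,0,0,0,0,0,0],[0.5,0,0,0,0,0,0]]'|grep -E "pos"; python3 -m creep '[[0.5,0,0,0,0,0,0],[0.5,0,0,0,0,0,0],[0.5,0,0,0,0,0,0],[0.5,0,0,0,0,0,0]]'
```

```text
ee_pos: [478.3, -301.3, 69.8]
time_s: 30.28
ee_pos: [477.6, -301.6, 69.2]
ee_rot: [180.0, -0.0, -0.0]
force: [-0.5, -0.3, 2.9]
gripper_width: 56.1
```

```bash
python3 -m creep '[[0.5,0,0,-20,0,0,0],[0.5,0,0,-30,0,0,0],[0.5,0,-25,0,0,0,0],[0.5,0,-42,0,0,0,0],[0.5,0,-42,0,0,0,0]]'|grep -E "pos|wid"; python3 -m creep '[[0.5,22,-35,0,0,0,0],[0.5,30,-35,0,0,0,0],[0.5,30,-35,0,0,0,0],[0.5,30,-35,0,0,0,0],[0.5,30,-35,0,0,0,0]]'|grep -E "pos|wid"; python3 -m creep '[[0.5,25,-8,0,0,0,0],[0.5,20,0,0,0,0,0],[0.5,6,0,0,0,0,0],[0.5,0,0,0,0,0,0]]'
```

```text
ee_pos: [477.0, -191.6, 118.4]
gripper_width: 55.8
ee_pos: [620.0, -16.4, 118.2]
gripper_width: 55.8
time_s: 32.02
ee_pos: [669.8, -9.8, 118.1]
ee_rot: [180.0, 0.1, -0.0]
force: [0.3, 1.4, -1.4]
gripper_width: 55.6
```

```bash
python3 -m creep '[[0.5,0,0,20,0,0,0],[0.5,0,0,20,0,0,0],[0.5,0,0,4,0,0,0],[0.5,0,0,0,0,0,0]]'|grep -E "pos|wid|for"; python3 -c "
from h import *
cam('scene','sc11.png');cam('side','s11.png');cam('wrist','w5.png')
a=cv2.imread('pics/s11.png')[150:250,250:380];b=cv2.imread('pics/sc11.png')[150:250,260:390]
cv2.imwrite('pics/s11c.png',cv2.resize(np.hstack([a,b]),None,fx=3,fy=3))"
```

```text
ee_pos: [670.1, -9.7, 75.1]
force: [1.6, -0.6, -0.4]
gripper_width: 55.8
```

View pics/s11c.png

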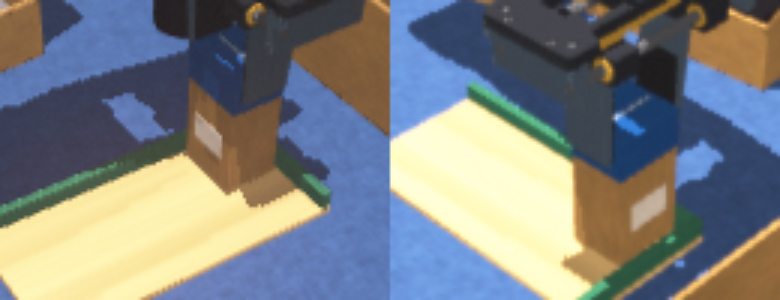

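View pics/w5.png

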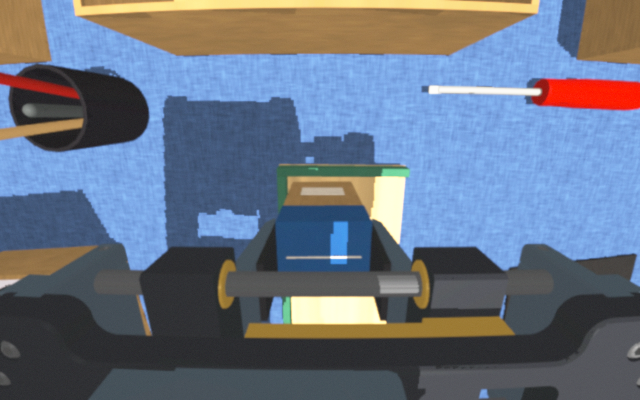

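Blue is inside the corner with a few mm to spare each way. Lowering nearly to the plywood, then nudging +x with force monitoring.

```bash
python3 -m creep '[[0.5,2,0,2,0,0,0],[0.5,2,0,0,0,0,0],[0.5,0,0,0,0,0,0]]'|grep -E "pos|for"; python3 -m creep '[[0.5,1,0,0,0,0,0],[0.5,0,0,0,0,0,0]]'|grep -E "pos|for"; python3 -m creep '[[0.5,1,0,0,0,0,0],[0.5,0,0,0,0,0,0]]'|grep -E "pos|for";python3 -m creep '[[0.5,1,0,0,0,0,0],[0.5,0,0,0,0,0,0]]'|grep -E "pos|for"
```

```text
ee_pos: [674.6, -9.5, 72.7]
force: [0.4, -0.0, -1.2]
ee_pos: [675.4, -9.5, 72.7]
force: [0.9, -0.9, -0.1]
ee_pos: [676.4, -9.5, 72.7]
force: [-0.3, -0.4, -1.6]
ee_pos: [677.2, -9.5, 72.6]
force: [-0.5, -0.7, -0.4]
```

```bash
python3 -m creep '[[0.5,1,0,0,0,0,0],[0.5,0,0,0,0,0,0]]'|grep -E "pos|for"; python3 -m creep '[[0.5,1,0,0,0,0,0],[0.5,0,0,0,0,0,0]]'|grep -E "pos|for"; python3 -m creep '[[0.5,1,0,0,0,0,0],[0.5,0,0,0,0,0,0]]'|grep -E "pos|for"
```

```text
ee_pos: [677.6, -9.5, 72.6]
force: [-2.2, -0.4, 0.6]
ee_pos: [678.2, -9.4, 72.5]
force: [-5.0, 0.6, 0.4]
ee_pos: [680.0, -9.1, 72.5]
force: [-5.2, 1.1, 1.8]
```

Back stop contact came at TCP x ≈ 677.5. I'll back off 2 mm and nudge +y.

```bash
python3 -m creep '[[0.5,-2,0,0,0,0,0],[0.5,0,-2,0,0,0,0],[0.5,0,-2,0,0,0,0],[0.5,0,0,0,0,0,0]]'|grep -E "pos|for"; python3 -m creep '[[0.5,0,-1,0,0,0,0],[0.5,0,0,0,0,0,0]]'|grep -E "pos|for"; python3 -m creep '[[0.5,0,-1,0,0,0,0],[0.5,0,0,0,0,0,0]]'|grep -E "pos|for";python3 -m creep '[[0.5,0,-1,0,0,0,0],[0.5,0,0,0,0,0,0]]'|grep -E "pos|for"
```

```text
ee_pos: [679.3, -5.3, 72.9]
force: [-0.9, -0.1, -1.9]
ee_pos: [678.8, -4.4, 72.9]
force: [-0.6, 0.2, -1.4]
ee_pos: [678.7, -4.0, 72.9]
force: [-0.4, -2.2, -0.6]
ee_pos: [678.7, -3.9, 72.9]
force: [0.6, -5.1, -0.1]
```

```bash
python3 -m creep '[[0.5,0,1,0,0,0,0],[0.5,0,0,1,0,0,0],[0.5,0,0,0.5,0,0,0],[0.5,0,0,0,0,0,0]]'|grep -E "pos|for"; python3 -m creep '[[0.5,0,0,0.7,0,0,0],[0.5,0,0,0,0,0,0]]'|grep -E "pos|for"
```

```text
ee_pos: [678.5, -3.9, 71.5]
force: [0.5, -5.0, 1.6]
ee_pos: [678.5, -3.9, 71.4]
force: [-1.7, -5.4, 5.1]
```

```bash
python3 -m creep '[[0.3,0,0,0,0,0,0],[0.1,0,0,0,0,0,0],[0,0,0,0,0,0,0],[0,0,0,-30,0,0,0],[0,0,0,-45,0,0,0]]'|grep -E "pos|for|wid"; python3 -m creep '[[0,-30,20,0,0,0,0],[0,-20,40,0,0,0,0],[0,-10,42,0,0,0,0],[0,-10,42,0,0,0,0]]'|grep -E "pos|for|wid"; python3 -c "
from h import *
cam('scene','sc12.png');cam('side','s12.png');cam('wrist','w6.png')
a=cv2.imread('pics/s12.png')[150:250,250:380];b=cv2.imread('pics/sc12.png')[150:250,260:390]
cv2.imwrite('pics/s12c.png',cv2.resize(np.hstack([a,b]),None,fx=3,fy=3))"
```

```text
ee_pos: [677.1, -2.9, 144.3]
force: [-0.5, 0.5, -0.3]
gripper_width: 91.4
ee_pos: [607.9, -148.1, 145.5]
force: [-0.9, 0.6, -0.4]
gripper_width: 91.3
```

View pics/s12c.png

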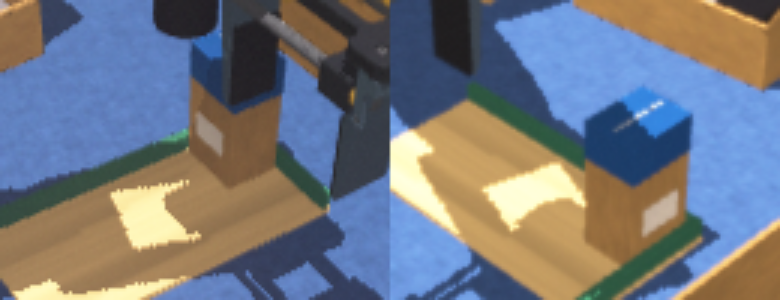

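View pics/w6.png

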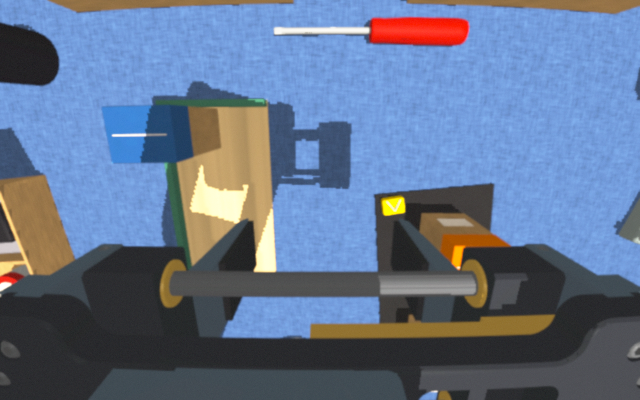

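Blue stands straight in the corner. Fetching orange.

```bash
python3 -m creep '[[0,-15,40,0,0,0,0],[0,-15,40,0,0,0,0],[0,-15,40,0,0,0,0],[0,-13,32,0,0,0,0],[0,0,0,0,0,0,0]]'|grep -E "pos"; python3 -m creep '[[0,0,0,0,0,0,0]]'|grep pos
```

```text
ee_pos: [550.2, -300.1, 145.3]
ee_pos: [551.0, -298.0, 145.3]
```

```bash
python3 -m creep '[[0,-1.5,1.5,20,0,0,0],[0,0,0,40,0,0,0],[0,0,0,22,0,0,0],[0,0,0,0,0,0,0],[0.5,0,0,0,0,0,0]]'|grep -E "pos"; python3 -m creep '[[0.5,0,0,0,0,0,0],[0.5,0,0,0,0,0,0],[0.5,0,0,0,0,0,0],[0.5,0,0,0,0,0,0]]'
```

```text
ee_pos: [550.1, -300.4, 64.6]
time_s: 39.7
ee_pos: [549.2, -301.3, 64.1]
ee_rot: [180.0, -0.1, -0.0]
force: [0.5, -0.1, 2.2]
gripper_width: 55.8
```

```bash
python3 -m creep '[[0.5,0,0,-20,0,0,0],[0.5,0,0,-30,0,0,0],[0.5,5,-25,0,0,0,0],[0.5,12,-40,0,0,0,0],[0.5,12,-40,0,0,0,0]]'|grep -E "pos|wid"; python3 -m creep '[[0.5,12,-40,0,0,0,0],[0.5,12,-40,0,0,0,0],[0.5,12,-40,0,0,0,0],[0.5,10,-40,0,0,0,0],[0.5,0,-27,0,0,0,0]]'|grep -E "pos|wid"; python3 -m creep '[[0.5,0,0,0,0,0,0],[0.5,0,0,20,0,0,0],[0.5,0,0,20,0,0,0],[0.5,0,0,4,0,0,0],[0.5,0,0,0,0,0,0]]'
```

```text
ee_pos: [577.6, -195.0, 113.0]
gripper_width: 55.7
ee_pos: [624.0, -7.1, 112.8]
gripper_width: 55.6
time_s: 41.58
ee_pos: [623.9, -9.7, 69.5]
ee_rot: [180.0, 0.0, -0.0]
force: [0.1, 0.5, -1.1]
gripper_width: 56.0
```

```bash
python3 -m creep '[[0.5,2,-2,2,0,0,0],[0.5,2,-2,0,0,0,0],[0.5,1,-1,0,0,0,0],[0.5,0,0,0,0,0,0]]'|grep -E "pos|for"; python3 -m creep '[[0.5,1,0,0,0,0,0],[0.5,0,0,0,0,0,0]]'|grep -E "pos|for"; python3 -m creep '[[0.5,1,0,0,0,0,0],[0.5,0,0,0,0,0,0]]'|grep -E "pos|for";python3 -m creep '[[0.5,1,0,0,0,0,0],[0.5,0,0,0,0,0,0]]'|grep -E "pos|for"
```

```text
ee_pos: [629.1, -3.8, 67.7]
force: [0.5, -0.0, -1.6]
ee_pos: [629.9, -4.0, 67.5]
force: [-0.2, -0.8, -0.9]
ee_pos: [630.9, -4.0, 67.5]
force: [0.3, 0.5, -0.8]
ee_pos: [631.8, -4.0, 67.4]
force: [0.2, 0.5, -2.5]
```

```bash
python3 -m creep '[[0.5,1,0,0,0,0,0],[0.5,0,0,0,0,0,0]]'|grep -E "pos|for"; python3 -m creep '[[0.5,1,0,0,0,0,0],[0.5,0,0,0,0,0,0]]'|grep -E "pos|for"; python3 -c "
from h import *
cam('scene','sc13.png');cam('side','s13.png')
a=cv2.imread('pics/s13.png')[150:250,250:380];b=cv2.imread('pics/sc13.png')[150:250,260:390]
cv2.imwrite('pics/s13c.png',cv2.resize(np.hstack([a,b]),None,fx=3,fy=3,interpolation=cv2.INTER_CUBIC))"
```

```text
ee_pos: [632.8, -4.0, 67.4]
force: [-0.4, 0.2, -1.8]
ee_pos: [633.4, -4.0, 67.4]
force: [-1.8, -0.2, -0.1]
```

View pics/s13c.png

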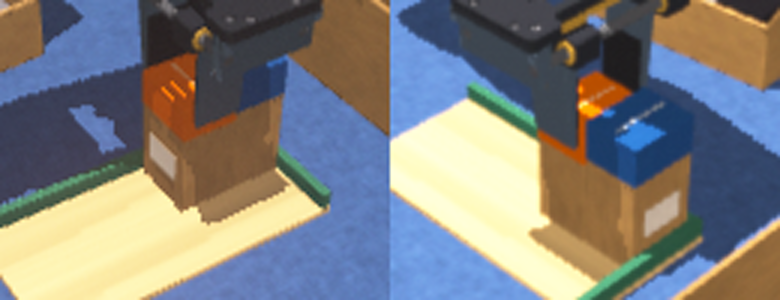

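Orange touches blue at x ≈ 633 and they look flush. Setting it down.

```bash
python3 -m creep '[[0.5,-0.5,0,1,0,0,0],[0.5,0,0,0,0,0,0]]'|grep -E "pos|for"; python3 -m creep '[[0.5,0,0,0.8,0,0,0],[0.5,0,0,0,0,0,0]]'|grep -E "pos|for"
```

```text
ee_pos: [633.3, -4.0, 66.4]
force: [-1.7, -0.2, -1.2]
ee_pos: [633.3, -4.0, 66.1]
force: [-3.1, 0.5, 3.6]
```

```bash
python3 -m creep '[[0.3,0,0,0,0,0,0],[0.1,0,0,0,0,0,0],[0,0,0,0,0,0,0],[0,0,0,-30,0,0,0],[0,0,0,-45,0,0,0]]'|grep -E "pos|for|wid"; python3 -m creep '[[0,-20,20,0,0,0,0],[0,-30,37,0,0,0,0],[0,-30,37,0,0,0,0],[0,-30,37,0,0,0,0],[0,-30,37,0,0,0,0]]'|grep -E "pos|for|wid"; python3 -m creep '[[0,-30,37,0,0,0,0],[0,-30,37,0,0,0,0],[0,-30,37,0,0,0,0],[0,-6,17,0,0,0,0],[0,0,0,0,0,0,0]]'|grep -E "pos|for|wid"; python3 -c "
from h import *
cam('scene','sc14.png');cam('side','s14.png');f=cam('wrist','w7.png')
print(state()['ee_pos'], proj(f,[[399,-300,90]]))
a=cv2.imread('pics/s14.png')[150:250,250:380];b=cv2.imread('pics/sc14.png')[150:250,260:390]
cv2.imwrite('pics/s14c.png',cv2.resize(np.hstack([a,b]),None,fx=3,fy=3,interpolation=cv2.INTER_CUBIC))"
```

```text
ee_pos: [632.5, -4.0, 139.9]
force: [1.1, -1.1, 0.8]
gripper_width: 91.0
ee_pos: [492.7, -173.2, 140.8]
force: [-0.3, -0.6, -0.6]
gripper_width: 91.1
ee_pos: [397.8, -300.8, 140.8]
force: [0.9, 0.6, 0.2]
gripper_width: 91.2
[ 398.20921439 -299.11014393  140.57211753] [[324.765856   207.13663927]]
```

View pics/s14c.png

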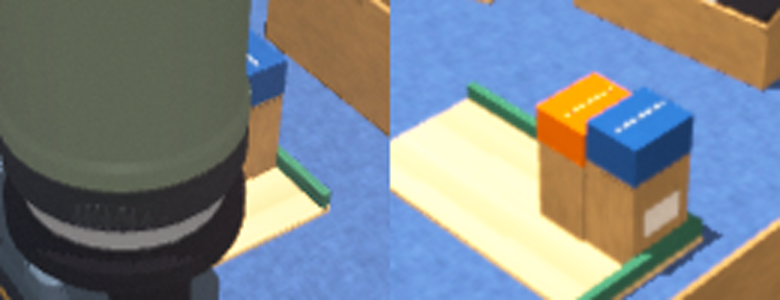

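View pics/sc14.png

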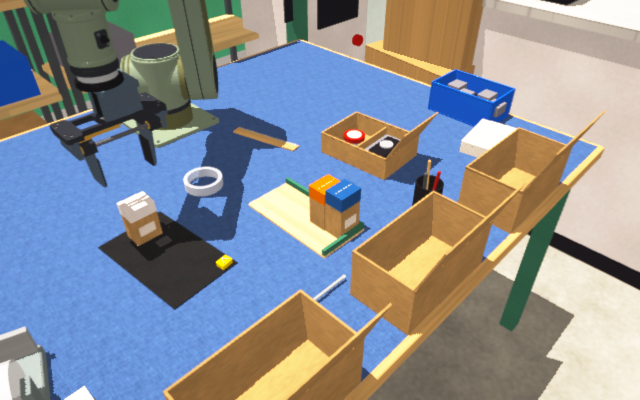

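View pics/w7.png

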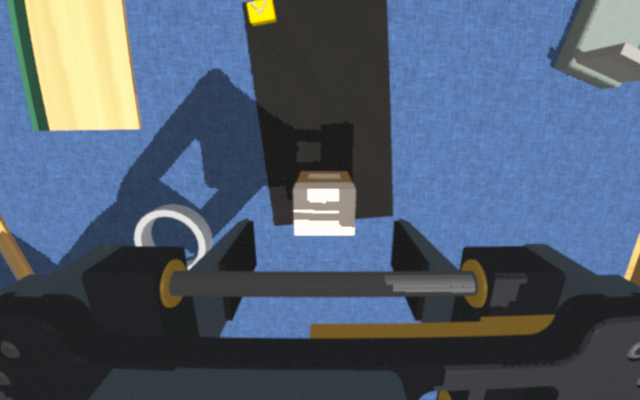

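Orange and blue are flush. White's lid is centred at (324, 207), which matches (399, −300). Picking it.

```bash
python3 -m creep '[[0,1,1,20,0,0,0],[0,0,0,45,0,0,0],[0,0,0,23,0,0,0],[0,0,0,0,0,0,0],[0.5,0,0,0,0,0,0]]'|grep -E "pos"; python3 -m creep '[[0.5,0,0,0,0,0,0],[0.5,0,0,0,0,0,0],[0.5,0,0,0,0,0,0],[0.5,0,0,0,0,0,0]]'
```

```text
ee_pos: [399.6, -301.0, 53.6]
time_s: 47.08
ee_pos: [398.6, -301.1, 53.2]
ee_rot: [180.0, -0.1, -0.0]
force: [-0.6, 0.3, 4.2]
gripper_width: 56.0
```

```bash
python3 -m creep '[[0.5,0,0,-20,0,0,0],[0.5,0,0,-30,0,0,0],[0.5,10,-20,0,0,0,0],[0.5,24,-38,0,0,0,0],[0.5,24,-38,0,0,0,0]]'|grep -E "pos|wid"; python3 -m creep '[[0.5,24,-38,0,0,0,0],[0.5,24,-38,0,0,0,0],[0.5,24,-38,0,0,0,0],[0.5,24,-38,0,0,0,0],[0.5,20,-38,0,0,0,0]]'|grep -E "pos|wid"; python3 -m creep '[[0.5,4,-6,0,0,0,0],[0.5,0,0,20,0,0,0],[0.5,0,0,20,0,0,0],[0.5,0,0,4,0,0,0],[0.5,0,0,0,0,0,0]]'
```

```text
ee_pos: [456.6, -204.2, 102.5]
gripper_width: 55.8
ee_pos: [572.9, -13.7, 102.2]
gripper_width: 55.9
time_s: 48.95
ee_pos: [576.2, -9.6, 58.8]
ee_rot: [180.0, 0.0, -0.0]
force: [-0.8, -0.5, -1.5]
gripper_width: 55.9
```

```bash
python3 -m creep '[[0.5,3,-2,2,0,0,0],[0.5,3,-2,0,0,0,0],[0.5,2,-1,0,0,0,0],[0.5,0,0,0,0,0,0]]'|grep -E "pos|for"; python3 -m creep '[[0.5,1,0,0,0,0,0],[0.5,0,0,0,0,0,0]]'|grep -E "pos|for"; python3 -m creep '[[0.5,1,0,0,0,0,0],[0.5,0,0,0,0,0,0]]'|grep -E "pos|for";python3 -m creep '[[0.5,1,0,0,0,0,0],[0.5,0,0,0,0,0,0]]'|grep -E "pos|for"
```

```text
ee_pos: [584.7, -3.8, 56.8]
force: [0.2, 0.0, -1.4]
ee_pos: [585.4, -4.0, 56.7]
force: [-0.2, 0.6, -2.2]
ee_pos: [586.4, -4.0, 56.7]
force: [0.5, -0.2, -0.7]
ee_pos: [587.5, -4.0, 56.7]
force: [0.7, 0.5, -1.1]
```

```bash
python3 -m creep '[[0.5,1,0,0,0,0,0],[0.5,0,0,0,0,0,0]]'|grep -E "pos|for"; python3 -m creep '[[0.5,1,0,0,0,0,0],[0.5,0,0,0,0,0,0]]'|grep -E "pos|for";python3 -c "
from h import *
cam('scene','sc15.png');cam('side','s15.png')
a=cv2.imread('pics/s15.png')[150:250,240:370];b=cv2.imread('pics/sc15.png')[150:250,260:390]
cv2.imwrite('pics/s15c.png',cv2.resize(np.hstack([a,b]),None,fx=3,fy=3,interpolation=cv2.INTER_CUBIC))"
```

```text
ee_pos: [588.5, -4.0, 56.7]
force: [0.7, 0.7, -1.1]
ee_pos: [589.4, -4.0, 56.7]
force: [1.0, -0.3, -1.2]
```

View pics/s15c.png

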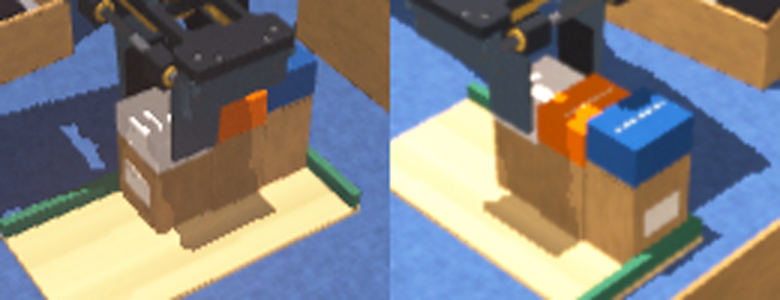

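```bash
python3 -m creep '[[0.5,1,0,0,0,0,0],[0.5,0,0,0,0,0,0]]'|grep -E "pos|for"; python3 -m creep '[[0.5,1,0,0,0,0,0],[0.5,0,0,0,0,0,0]]'|grep -E "pos|for";python3 -m creep '[[0.5,1,0,0,0,0,0],[0.5,0,0,0,0,0,0]]'|grep -E "pos|for"
```

```text
ee_pos: [590.5, -4.0, 56.7]
force: [-0.5, 0.5, -1.3]
ee_pos: [591.3, -4.0, 56.6]
force: [0.3, -0.1, -1.5]
ee_pos: [591.5, -4.0, 56.6]
force: [-2.6, -0.7, 0.2]
```

Contact. Setting white down and releasing.

```bash
python3 -m creep '[[0.5,-0.5,0,1,0,0,0],[0.5,0,0,0,0,0,0]]'|grep -E "pos|for"; python3 -m creep '[[0.5,0,0,0.7,0,0,0],[0.5,0,0,0,0,0,0]]'|grep -E "pos|for"
```

```text
ee_pos: [591.5, -4.0, 55.5]
force: [-1.6, 0.2, -0.2]
ee_pos: [591.5, -4.0, 55.2]
force: [-4.8, 0.5, 2.8]
```

```bash
python3 -m creep '[[0.3,0,0,0,0,0,0],[0.1,0,0,0,0,0,0],[0,0,0,0,0,0,0],[0,0,0,-30,0,0,0],[0,0,0,-50,0,0,0]]'|grep -E "pos|for|wid"; python3 -m creep '[[0,0,0,-30,0,0,0],[0,-40,0,0,0,0,0],[0,-40,0,0,0,0,0],[0,-40,0,0,0,0,0],[0,-20,0,0,0,0,0]]'|grep -E "pos|for|wid"; python3 -c "
from h import *
cam('scene','sc16.png');cam('side','s16.png');f=cam('wrist','w8.png')
a=cv2.imread('pics/s16.png')[150:280,235:365];b=cv2.imread('pics/sc16.png')[130:260,250:380]
cv2.imwrite('pics/s16c.png',cv2.resize(np.hstack([a,b]),None,fx=3,fy=3,interpolation=cv2.INTER_CUBIC))"
```

```text
ee_pos: [590.8, -4.0, 134.0]
force: [0.0, -0.4, 0.5]
gripper_width: 91.2
ee_pos: [450.0, -4.0, 165.1]
force: [0.4, 0.7, -0.4]
gripper_width: 91.1
```

View pics/s16c.png

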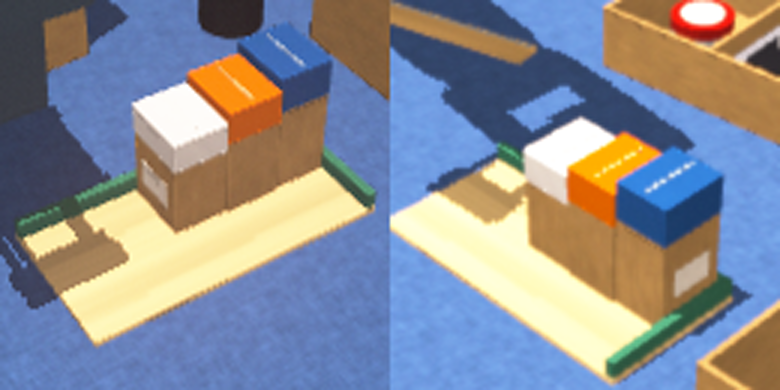

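View pics/sc16.png

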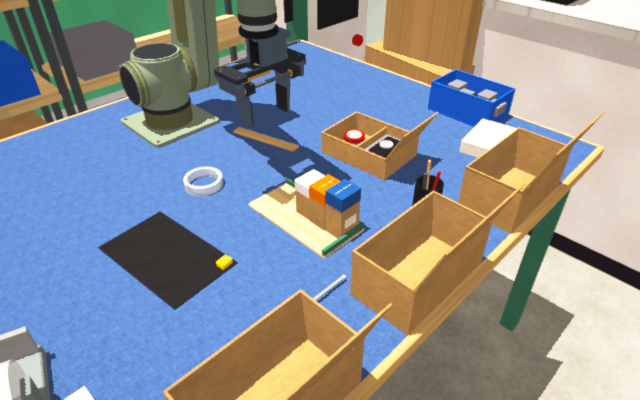

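View pics/w8.png

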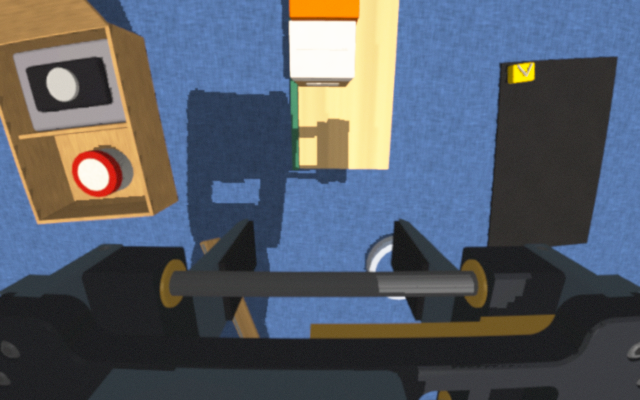

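The row stands flush in the order blue, orange, white, and the cup is upright. One numeric check of the end cartons in the bay frame before handing in.

```bash
python3 - <<'E'
from fit import *
F.update({n:load(n) for n in ['scene','side']})
def c(n,o,s,pts): return [(n,((u+.5)/s-.5+o[0],(v+.5)/s-.5+o[1]),P) for u,v,P in pts]
hx,hy=22.5,28
S=lambda p:c('side',(235,150),3,p); C=lambda p:c('scene',(250,130),3,p)
fit('white',S([(133,103,(-hx,hy,92)),(228,122,(hx,-hy,92)),(178,230,(-hx,-hy,6))])+C([(140,250,(-hx,-hy,6)),(133,150,(-hx,-hy,92)),(193,118,(-hx,hy,92))]),[590,-4,0])
fit('blue',S([(330,60,(hx,-hy,112)),(283,23,(hx,hy,112)),(323,178,(hx,-hy,6))])+C([(227,200,(-hx,-hy,112)),(275,320,(hx,-hy,6)),(332,185,(hx,hy,112))]),[677,-4,0])
fit('tin',[('wrist',(97,172),(0,0,38))] if 0 else [('scene',(354,136),(0,0,38))],[470,270,None])
E
```

```text
white [588.6  -1.3] yaw 0.88
    [[0.3, -0.5], [0.9, -0.4], [0.1, 1.0], [-0.4, -1.7], [0.7, -0.4], [-0.6, -0.5]]
blue [676.7  -2.6] yaw 2.55
    [[1.1, -0.9], [0.5, -0.6], [-0.3, -3.9], [-0.8, -6.6], [-0.6, 3.8], [-0.1, -5.0]]
tin [475.8 263.6] yaw 0.0
    [[-0.0, 0.0]]
```

```bash
python3 -c "
from workcell import *
print(state()['time_s'],state()['force']); print(job_done())"
```

```text
53.45 [ 0.8691071   0.19085709 -0.38411802]
the job is handed in; nothing more can be done
None
```

I handed the job in at about 53 s of the 144 s allowed; no verdict was reported. I cleared all three cartons onto the mat and put the tin lid up in the empty compartment. Then I put blue, orange and white back in that order, each pushed until I felt light contact.

**What the last checks showed:**
- **Final pictures:** the three cartons stand upright and flush along the side stop. The tin lies flat in its compartment, the pen cup is standing and the gripper is clear of everything.
- **White carton:** the image fit puts it about 1 mm from the middle of the bay in x and against the side stop, with about 1° of yaw.
- **Blue carton:** its fit was poor, up to 6 pixels off because some corners were hard to read. For its position I relied on the contacts I felt against the back and side stops.
- **Orange carton:** it was judged only from the contact with blue and the pictures; I did not fit its pose.

**What went wrong on the way:**
- **White carton pressed down:** a wrong sign pressed it down up to 20 mm for one row. It slid about 16 mm in the grip, so I lowered it slowly onto the mat and watched the force.
- **Blue carton gripped off-centre:** the arm fell short of its target, so the first two grips tilted it by an estimated 4°. I opened the gripper, recentred and gripped it straight.

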